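# Load the watch timing bay with the hooked rod

### The arm

A 6-joint arm with a two-finger parallel gripper is mounted at the origin on the work surface. World frame = base frame: x ahead of the robot, y to its left, z up, the work surface at z = 0. Lengths are in m, angles in rad, forces in N, time in s.
With the tool pointing down it reaches from about 0.3 to 1 m from the base axis. Payload 5.1 kg.
Tool frame: the origin (TCP) lies at the centre of the arm's flange, where the gripper is bolted on; the fingertips stand tip_reach ahead of it and the grasp point (between the pads) lies 171 mm ahead of it (tip_reach is the distance from the TCP to the fingertips, in m); z points along the fingers, y is the direction in which the jaws open and shut (so a half turn about z gives the same grasp; the last joint's range is limited). The gripper opens to 95 mm and grips with 3 to 60 N. Pads are 20 mm wide; open, the fingers measure 119 mm over their backs; the gripper's body (75 mm by 180 mm) begins 59 mm behind the grasp point.
Start: joints at [1.042, 0.124, 1.65, -0, 1.367, -0.083], TCP at [0.28, 0.586, 0.405] pointing down, gripper open.
Joint ranges: [-2.61, 2.61], [-1.02, 2.33], [0.03, 2.71], [-1.35, 4.49], [0.32, 2.68], [-2.91, 2.91]. Speed limits (rad/s): [2.57, 2.57, 3.14, 3.14, 3.14, 3.14].

### API

Orientations are given as a unit quaternion [w, x, y, z].
In Python, from plant import read_state, read_camera, camera_info, hand_in, tip_reach gives the robot as it stands. The module is installed in compiled form; this text tells all that it offers.
- The arm moves only by the shell command python3 -m handwheel 'ROWS' [OPENING] [FORCE]. ROWS is a JSON object of lists of equal length, an entry for each row: "slide": the shift along the world's x, y, z in mm, a list of three; "rotation": the turn, a rotation vector about the world's x, y, z in rad, a list of three. A call has 1 to 12 rows; each row shifts and turns the commanded pose from where the row before left it; what a row does not reach is not made up. A row lasts 1/12 s, in which the tool goes at most 41.7 mm and 7.16 degrees, less where a joint would pass 70% of its speed; a pose out of reach is approached as far as the arm can. A call with a gripper value outside its range is refused whole. OPENING is the finger opening in mm, from 0 to 95.1, set as the call begins (- or left out, the last holds). The fingers move at their own pace and stop on an object; FORCE is the grip in N (left out, the last holds). Time passes only in rows, so rows that do not move let the fingers close. It gives the time, the measured TCP pose, the force and the opening at its end, in the units of the state.
- read_state(): the state, without advancing time (a new reading comes with each control period).
- read_camera(name): name is "scene" or "top"; returns the picture (480x640x3 uint8, red, green, blue); there is no depth.
- camera_info(name): a dict with "fx", "fy", "cx", "cy" (pixels), "k1" (the pictures are not rectified: a ray, as slopes to the right and down, at radius r is drawn at 1 + k1 r^2 times it, then the intrinsics apply), "rvec" (rotation vector, rad) and "tvec" (3), from world to camera coordinates, as OpenCV has them. Camera axes: x right, y down, z forward; pixel columns grow to the right and rows downward; lengths in m; the calibration is good to about 2 mm. A picture is of the moment at which its call begins. camera_info takes no time and is no camera call.
- hand_in(): hands the job in, once; it reports no verdict.
The state is a dict: "t": time; "joint_pos": joint angles; "dq": joint speeds; "effort": joint torques, N m; "tool_pos": TCP position; "tcp_rot": TCP orientation; "contact_force": force on the tool from outside, world axes, zero at the start; "moment": the same for the moment, N m; "grip_width": opening from 0.0 (shut) to 1.0 (fully open).
Only numpy, scipy, OpenCV 4.12 (cv2) and the standard library are available. Lean on these libraries where they do the work, as an engineer would, in place of code of your own. Each camera call takes 0.05 s, during which the arm holds its last target.

### The job

Reach the hooked rod in under the ledge of the instrument stand, catch the hidden eye of the carriage and pull the carriage fully out. Stand every watch pot upright on the carriage's deck with its black window facing the reader bar, then slide the loaded carriage fully home again and lay the hooked rod flat back on its narrow rubber mat. Leave the parts tray, the jar and the loupe where they are.

Things in the scene. Friction and masses are not known exactly. Their poses are not given: they have to be found in the camera images.
- bay: White stand with timing instrument, fixed. Origin: bench level, under the middle of the ledge's front edge; +x points in under the ledge, away from the open side; y along the edge. Ledge: flat roof 360 mm wide (y), 310 deep, 90 to 102 mm above the bench; the instrument on it begins 120 mm behind the edge. Side walls' inner faces at y = +-166, starting 50 mm behind the edge.
- carriage: Aluminium carriage, slides along the bay's x, about 3 N, stays where left. Origin: deck top (12 mm above bench), mid loading line; axes as the bay's. Home: origin at bay x = 159 mm; fully out (stop): -81. Deck 316 mm wide (y), sides open, free from the front plate (inner face x = -54, outer -62, top 40 mm above the deck, bottom 6 above the bench) to the reader bar (x = 63, top 53 above deck).
- eye (a point): Middle (31 mm above the bench) of the upright bar of the eye, a steel loop on the front plate in the plane of bay x and z. The bar is 8 mm thick, 10 to 52 mm above the bench, at carriage x = -114 mm, y = 0, 52 mm out from the plate, joined to it by 8 mm bars at its top and bottom ends. Carriage home: the bar is 45 mm behind the ledge's front edge, hidden from above.
- reader (a point): Middle of the reader bar's face on the carriage: carriage x = 63 mm, y = 0, 28 mm above the deck. The black bar is 316 mm wide, 18 mm thick; its face, with a long glass strip, looks to the carriage's -x.
- hook: Hooked rod, ~250 g, lies flat. Origin: middle of the underside of its black handle, 110 (x) by 36 (y) by 30 mm high. A 10 mm thick shaft leaves it along +x, axis 14 mm above the underside, to x = 200 mm, there turns to +y as far as y = 30, then back towards the handle to x = 188 (axis line, round end). The hook opens towards +y; free gap between shaft and tip 20 mm. Centre of mass x = 33.
- hook_mat: Dark rubber mat, fixed, 280 mm (x) by 90 mm (y) by 4 mm thick, where the hooked rod lies; origin at the centre of its underside. The hooked rod is back when the middle of its handle lies over this mat.
- pot_mat: Green mat, fixed, 280 mm (x) by 120 mm (y) by 4 mm thick, where the watch pots stand at first; origin at the centre of its underside.
- parts_tray: Red divided tray 100 by 160 by 35 mm, a bystander; origin at the centre of its underside.
- oil_jar: Small jar 56 mm across, 70 mm high, a bystander; origin at the centre of its underside.
- loupe: Black eye loupe 40 mm across, 35 mm high, a bystander; origin at the centre of its underside.
- pot1: Watch pot, a plain closed steel cylinder 50 mm across and 60 mm high with a weighted base, 130 to 250 g, loose; may be absent. Origin: centre of its underside, z up. Its black window (20 mm wide, 30 mm high) is on its side at +x; a black bar on the lid runs from the middle towards the window.
- pot2: Watch pot, a plain closed steel cylinder 50 mm across and 60 mm high with a weighted base, 130 to 250 g, loose; may be absent. Origin: centre of its underside, z up. Its black window (20 mm wide, 30 mm high) is on its side at +x; a black bar on the lid runs from the middle towards the window.
- pot3: Watch pot, a plain closed steel cylinder 50 mm across and 60 mm high with a weighted base, 130 to 250 g, loose; may be absent. Origin: centre of its underside, z up. Its black window (20 mm wide, 30 mm high) is on its side at +x; a black bar on the lid runs from the middle towards the window.
- pot4: Watch pot, a plain closed steel cylinder 50 mm across and 60 mm high with a weighted base, 130 to 250 g, loose; may be absent. Origin: centre of its underside, z up. Its black window (20 mm wide, 30 mm high) is on its side at +x; a black bar on the lid runs from the middle towards the window.
There are look-alikes about, which are no part of the job. Leave any purple look-alike of the pot1 alone.

How it is judged:
By the outcome, as a careful person would: the job done as asked, in the order asked, and still so for the second after the job is handed in, with the robot touching nothing.
Of pot1, pot2, pot3, pot4 only 3 to 4 are there at a start; the rules pass over those that are not, and their reading is None.
At some moment in a run one of pot1, pot2, pot3, pot4, hook may be knocked a few centimetres aside while the robot is not near it.
Once in a run the grip may slacken for a moment while it holds something.
It also fails if it takes over 210 s, if anything falls off the work surface, if the arm or the gripper's body presses on something with over 40 N, if the wrist force passes 120 N, or if a joint passes its speed limit or range.

## Working session

There is one attempt and no reset: what is moved stays moved. The work goes in short steps, Python scripts to look and compute and a shell command to move; the robot and the scene stay as the last step left them, time stands still between calls to the robot, and variables do not carry over. Pictures are saved under pics/ and viewed, and the job is handed in when it is done.

```bash
mkdir -p pics; ls; python3 - <<'E'
from plant import *
import cv2, json
s=read_state(); print(s); print(tip_reach if not callable(tip_reach) else tip_reach())
for n in("scene","top"):
    print(n,camera_info(n))
    im=read_camera(n); cv2.imwrite(f"pics/{n}0.png",im[:,:,::-1])
E
```

```text
pics
{'t': 0.0, 'joint_pos': array([ 1.04235989e+00,  1.24469100e-01,  1.65166341e+00, -1.46445766e-05,
        1.36748080e+00, -8.25878699e-02]), 'dq': array([-0.00119853, -0.00125541,  0.00021273,  0.00115902,  0.00106385,
       -0.00168889]), 'effort': array([-6.36910099e-04, -4.17620623e+01, -3.59920299e+01,  7.74503150e-02,
        4.92208719e-02, -1.74022457e-04]), 'tool_pos': array([0.28018826, 0.58623104, 0.40351621]), 'tcp_rot': array([-2.97050821e-04,  2.21080926e-01,  9.75254943e-01, -9.65701415e-04]), 'contact_force': array([-0.72720093,  0.31089408, -0.1527418 ]), 'moment': array([-0.00273573,  0.04471466,  0.00018979]), 'grip_width': 1.0034164103508922}
0.1901
scene {'fx': 540.0725632602337, 'fy': 540.0725632602337, 'cx': 313.52142391592787, 'cy': 238.79902161106057, 'k1': 0.05144228809050982, 'rvec': array([ 1.02593358,  2.60255507, -0.80708053]), 'tvec': array([ 0.36973034, -0.34562398,  1.66824169])}
top {'fx': 463.00122002882364, 'fy': 463.00122002882364, 'cx': 316.41639264233083, 'cy': 242.0551022173748, 'k1': -0.060279829429200064, 'rvec': array([ 2.06928624, -2.13072153,  0.25335143]), 'tvec': array([0.08155533, 0.60773574, 0.82945496])}
```

View pics/scene0.png

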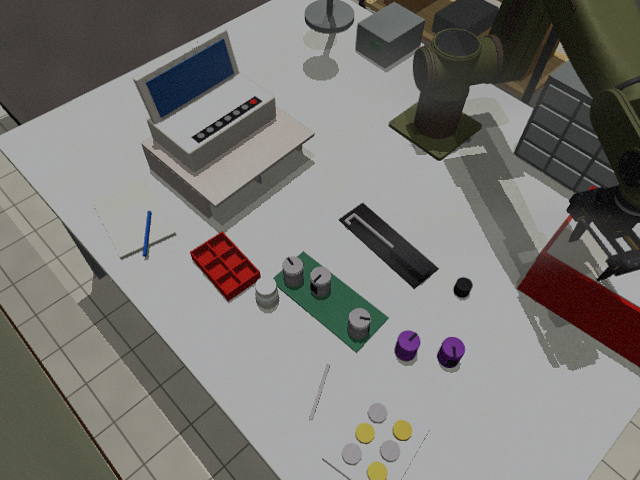

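View pics/top0.png

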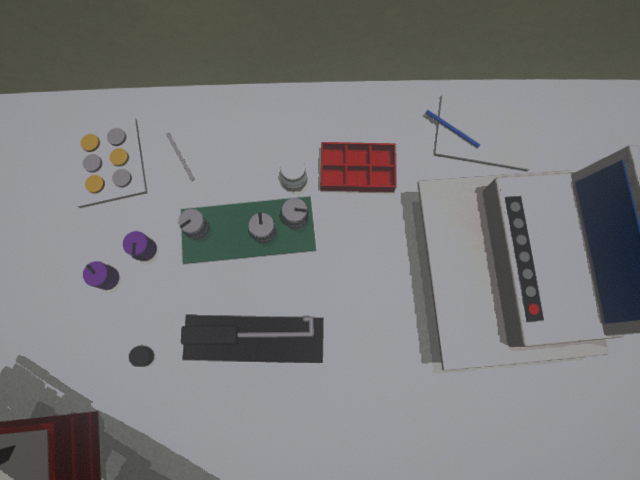

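The scene view shows the bay at about (230,150), the black hook mat with the rod at (388,243), and the green mat with three grey pots at (293,270), (320,282) and (360,322). Two purple look-alikes are at (407,345) and (452,352), the loupe at (463,287), the jar at (266,292) and the tray at (225,265). The top view shows the same three pots at (192,222), (262,227) and (294,212).

```bash
cat > h.py <<'E'
import numpy as np, cv2
from plant import *
def cam(n):
    c=camera_info(n); R=cv2.Rodrigues(c['rvec'])[0]; t=c['tvec']
    K=np.array([[c['fx'],0,c['cx']],[0,c['fy'],c['cy']],[0,0,1.]]); return c,R,t,K
def rays(n,px):
    c,R,t,K=cam(n); px=np.atleast_2d(np.asarray(px,float))
    d=np.array([c['k1'],0,0,0,0.])
    u=cv2.undistortPointsIter(px.reshape(-1,1,2),K,d,None,None,(3,100,1e-10)).reshape(-1,2)
    v=np.c_[u,np.ones(len(u))]@R   # R^T v
    return -R.T@t, v
def plane(n,px,z):
    o,v=rays(n,px); s=(z-o[2])/v[:,2]; return o+v*s[:,None]
def proj(n,P):
    c,R,t,K=cam(n); return cv2.projectPoints(np.atleast_2d(np.asarray(P,float)),c['rvec'],c['tvec'],K,np.array([c['k1'],0,0,0,0.]))[0].reshape(-1,2)
def tri(pa,pb):
    o1,v1=rays('scene',pa);o2,v2=rays('top',pb);v1=v1[0]/np.linalg.norm(v1[0]);v2=v2[0]/np.linalg.norm(v2[0])
    a=np.linalg.lstsq(np.c_[v1,-v2],o2-o1,rcond=None)[0];p=o1+a[0]*v1;q=o2+a[1]*v2
    return (p+q)/2,np.linalg.norm(p-q)
E
python3 - <<'E'
from h import *
for n in("scene","top"):
    c,R,t,K=cam(n);print(n,(-R.T@t).round(3))
im=cv2.imread('pics/top0.png')
def crop(n,src,x0,x1,y0,y1,k): cv2.imwrite(f'pics/{n}.png',cv2.resize(cv2.imread(src)[y0:y1,x0:x1],None,fx=k,fy=k,interpolation=cv2.INTER_CUBIC))
crop('c1','pics/top0.png',170,330,190,370,3)
crop('c2','pics/top0.png',400,640,150,380,3)
crop('c3','pics/scene0.png',260,450,190,370,4)
P=lambda *a:np.round(plane('top',*a)[0]*1000)
print('handle L',P([183,336],.034),'hook corner',P([312,334],.018),P([312,318],.018))
print('hook mat corners',[P(p,.004) for p in([184,315],[324,318],[323,362],[182,359])])
print('pot mat',[P(p,.004) for p in([180,208],[312,197],[316,249],[183,262])])
print('ledge edge',P([419,180],.102),P([443,368],.102))
print('pots',[P(p,.06) for p in([191,217],[261,222],[294,207])])
E
```

```text
scene [1.124 0.637 1.17 ]
top [0.401 0.072 0.947]
handle L [438. 329.  34.] hook corner [436.  77.  18.] [468.  77.  18.]
hook mat corners [array([481., 336.,   4.]), array([468.,  52.,   4.]), array([381.,  57.,   4.]), array([394., 338.,   4.])]
pot mat [array([709., 353.,   4.]), array([725.,  70.,   4.]), array([611.,  64.,   4.]), array([591., 342.,   4.])]
ledge edge [ 721. -139.  102.] [ 366. -154.  102.]
pots [array([671., 313.,  60.]), array([657., 173.,  60.]), array([686., 106.,  60.])]
```

View pics/c1.png

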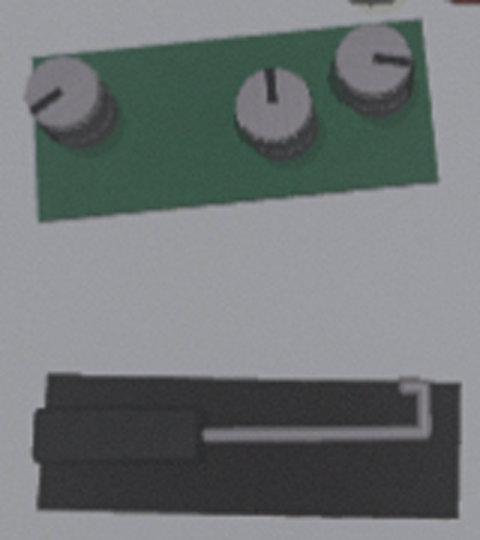

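View pics/c2.png

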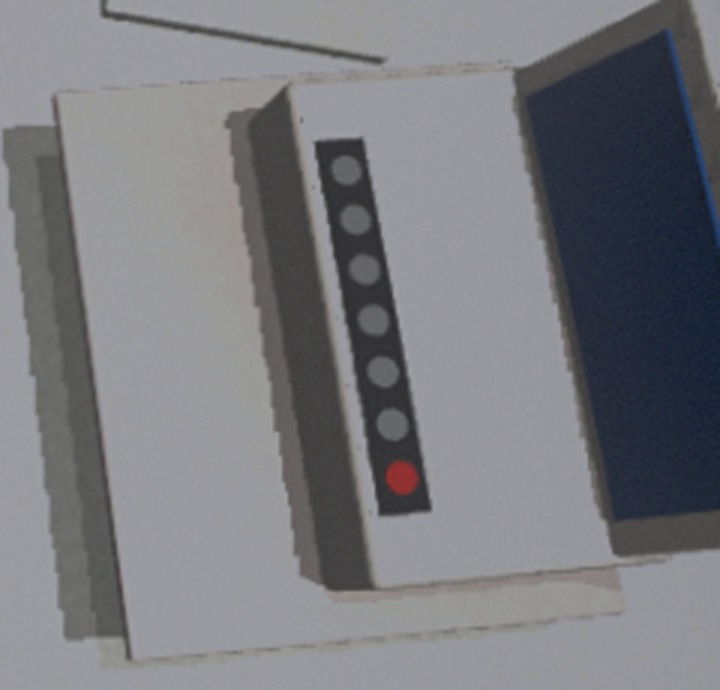

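View pics/c3.png

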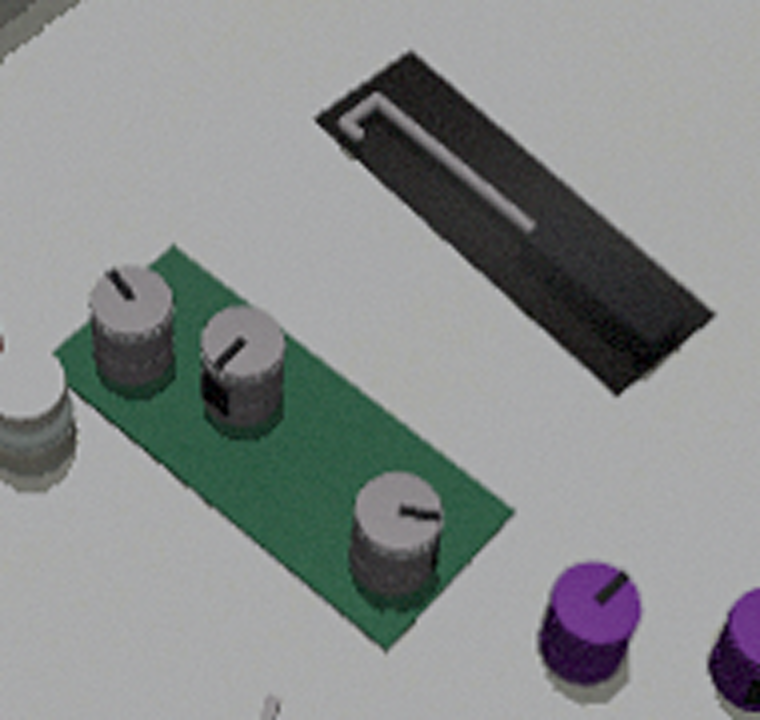

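Three grey pots stand on the green mat and the fourth is absent. The two purple ones, at top-view (135,245) and (97,274), are look-alikes and stay where they are. Next I measure precisely.

```bash
cat > m.py <<'E'
from h import *
def hookmeas(im,box=(176,300,330,370)):
    x0,y0,x1,y1=box
    hsv=cv2.cvtColor(im,cv2.COLOR_RGB2HSV)
    sub=hsv[y0:y1,x0:x1]
    return sub
def pots(im,n='top'):
    """lid ellipse centres + bar dir"""
    out=[]
    g=cv2.cvtColor(im,cv2.COLOR_RGB2GRAY)
    return g
E
python3 - <<'E'
from h import *
im=cv2.imread('pics/top0.png'); g=cv2.cvtColor(im,cv2.COLOR_BGR2GRAY); 
# shaft: bright pixels within dark mat
sub=g[318:358,240:320]; m=(sub>95)
ys,xs=np.nonzero(m); 
print(np.array2string((sub[::2,::4]),max_line_width=200))
E
```

```text
[[ 48  49  53  53  48  47  50  50  52  52  51  51  51  53  50  52 116 128 110  61]
 [ 50  51  53  54  53  53  52  52  53  49  53  56  52  54  50  52 105 103 114  57]
 [ 51  52  50  51  55  53  51  50  52  51  52  51  53  51  53  53  56  60 114  56]
 [ 52  51  51  50  51  51  52  52  50  52  53  55  50  53  55  54  52  61 113  54]
 [ 51  48  53  49  50  50  51  52  49  51  51  52  54  53  55  54  56  60 114  53]
 [ 47  51  49  51  49  50  52  54  52  50  53  51  54  55  49  53  55  60 115  56]
 [ 50  49  50  47  50  50  52  52  53  48  48  53  51  50  52  53  53  58 118  55]
 [ 66  69  84  80  82  80  82  84  87  86  87  88  90  91  93  96  96  98 119  55]
 [123 121 124 127 125 126 126 128 127 126 130 125 125 125 125 124 127 124 116  56]
 [112 111 108 107 103 103 106 102 106 103  90  90  89  90  86  84  81  81  73  54]
 [ 51  50  48  53  50  50  50  50  51  53  52  49  49  53  52  53  51  52  54  56]
 [ 49  50  49  47  49  49  50  47  51  50  50  51  50  53  53  53  53  52  53  55]
 [ 50  50  49  50  52  49  51  48  52  52  53  53  50  50  51  52  53  54  54  54]
 [ 49  49  50  49  50  50  49  50  49  50  49  53  53  52  50  51  53  53  56  57]
 [ 51  52  50  49  50  50  52  50  49  52  53  51  50  48  54  53  54  51  53  54]
 [ 50  51  52  46  48  49  47  48  49  48  49  51  52  52  52  53  51  50  53  59]
 [ 52  51  51  52  48  47  50  50  50  51  50  50  52  51  54  53  54  54  55  54]
 [ 49  51  50  50  52  51  48  50  52  52  49  49  51  51  53  52  52  56  55  54]
 [ 52  53  52  52  50  50  50  49  48  51  50  54  51  52  54  53  51  56  55  52]
 [ 52  48  48  52  47  50  51  51  52  52  50  51  52  53  51  53  52  56  53  53]]
```

```bash
cat > m.py <<'E'
from h import *
def linefit(n,pts,z):
    P=plane(n,pts,z)[:,:2]; vx,vy,x,y=cv2.fitLine(P.astype(np.float32),cv2.DIST_HUBER,0,.001,.001).ravel()
    return np.array([x,y],float),np.array([vx,vy],float)
def hook_top(im,z=.018,xr=(244,303),yr=(322,350),bendr=(300,320),brows=(322,330)):
    g=cv2.cvtColor(im,cv2.COLOR_RGB2GRAY).astype(float)
    w=np.clip(g-58,0,None)
    c=[]
    for x in range(*xr):
        col=w[yr[0]:yr[1],x]; c.append((x,(col*np.arange(*yr)).sum()/col.sum()))
    p,d=linefit('top',c,z)
    b=[]
    for y in range(*brows):
        row=w[y,bendr[0]:bendr[1]]; b.append(((row*np.arange(*bendr)).sum()/row.sum(),y))
    q,e=linefit('top',b,z)
    if d[1]>0:d=-d
    a=np.linalg.solve(np.c_[d,-e],q-p); corner=p+a[0]*d
    org=corner-.2*d
    return org,d,corner,e
E
python3 - <<'E'
from m import *
im=cv2.imread('pics/top0.png')[:,:,::-1].copy()
o,d,c,e=hook_top(im); print('hook org',o.round(4),'dir',d.round(4),np.degrees(np.arctan2(d[1],d[0])),'bend dir',e)
# ledge edge in top: dark front line vs white; find gradient left->right per row
g=cv2.cvtColor(im,cv2.COLOR_RGB2GRAY).astype(float)
print(g[250,405:445].astype(int)); print(g[330,405:455].astype(int))
g2=cv2.cvtColor(cv2.imread('pics/scene0.png'),cv2.COLOR_BGR2GRAY)
cv2.imwrite('pics/c4.png',cv2.resize(cv2.imread('pics/scene0.png')[100:230,130:330],None,fx=4,fy=4,interpolation=cv2.INTER_CUBIC))
E
```

```text
hook org [0.44   0.2791] dir [-0.0161 -0.9999] -90.92465481281533 bend dir [0.99997813 0.00661255]
[157 155 142 108 106 107 108 108 105 108 107 105  98  90  89  90  86  85
  85  88  85  79  87 133 155 155 155 156 154 157 155 154 156 156 156 154
 156 155 155 154]
[156 155 157 156 156 157 155 156 155 155 158 155 134 108 108 109 109 108
 107 107 105 106 105  95  89  90  87  90  89  89  90  87  71  94 149 157
 155 154 155 156 156 155 153 157 153 155 155 157 154 154]
```

View pics/c4.png

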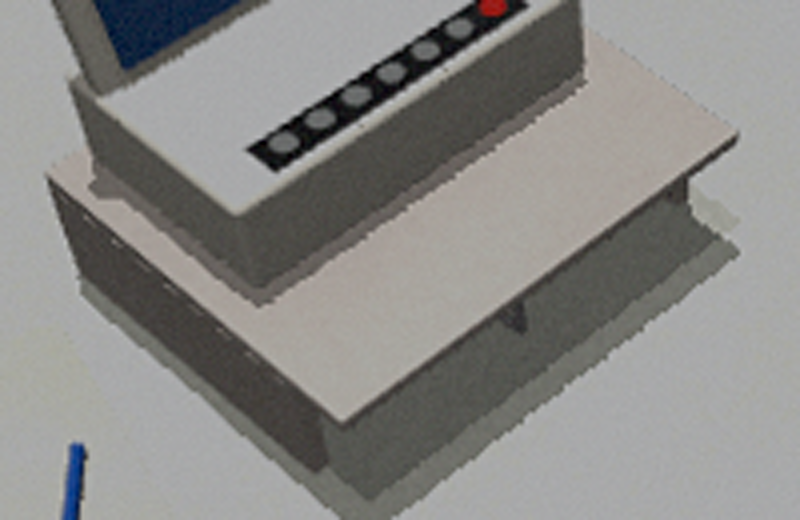

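```bash
python3 - <<'E'
from m import *
im=cv2.imread('pics/top0.png')[:,:,::-1].copy()
g=cv2.cvtColor(im,cv2.COLOR_RGB2GRAY).astype(float)
pts=[]
for y in range(190,362):
    xe=int(419+(y-180)*24/188)  # expected
    seg=g[y,xe-5:xe+8]
    # first crossing of 120 after minimum
    for i in range(len(seg)-1):
        if seg[i]<122<=seg[i+1]: pts.append((xe-5+i+(122-seg[i])/(seg[i+1]-seg[i]),y)); break
p,d=linefit('top',pts,.102); 
if d[0]<0:d=-d
print(len(pts),'edge',p.round(4),d.round(4),np.degrees(np.arctan2(d[1],d[0])))
# side edges of the ledge: rows in columns
def cols(xs,y0,y1,lo):
    pass
print(g[170:200,440].astype(int)); print(g[355:380,470].astype(int))
g2=cv2.cvtColor(cv2.imread('pics/scene0.png'),cv2.COLOR_BGR2GRAY)
# corners scene: near (130+340/4,100+420/4) & (130+738/4,100+133/4)
P=plane('scene',[[130+345/4,100+422/4],[130+738/4,100+135/4]],.102); print('scene corners',P.round(4), np.linalg.norm(P[0]-P[1]), P.mean(0))
T=plane('top',[[419,180.5],[443,368.5]],.102); print('top corners',T.round(4),T.mean(0))
print('eye bottom scene at z=.010', plane('scene',[[130+518/4,100+333/4]],.010))
E
```

```text
172 edge [ 0.5349 -0.1468] [0.9988 0.0485] 2.782461907412766
[156 158 156 154 155 156 156 157 154 143 154 155 154 154 154 153 155 154
 154 155 154 155 154 155 155 155 152 154 155 154]
[155 155 153 156 155 154 153 156 155 155 154 155 146 147 149 150 154 155
 154 154 154 154 154 154 155]
scene corners [[ 0.7178 -0.1334  0.102 ]
 [ 0.3636 -0.1507  0.102 ]] 0.35455587984885895 [ 0.5406969  -0.14203467  0.102     ]
top corners [[ 0.72   -0.1394  0.102 ]
 [ 0.3649 -0.1542  0.102 ]] [ 0.54243049 -0.14679226  0.102     ]
eye bottom scene at z=.010 [[ 0.54551463 -0.18109721  0.01      ]]
```

```bash
python3 -m handwheel '{"slide":[[16,-33.7,0],[16,-33.7,0],[16,-33.7,0],[16,-33.7,0],[16,-33.7,0],[16,-33.7,0],[16,-33.7,0],[16,-33.7,0],[16,-33.7,0],[16,-33.7,0],[0,0,0]],"rotation":[[0,0,-0.114],[0,0,-0.114],[0,0,-0.114],[0,0,-0.114],[0,0,-0.114],[0,0,-0.114],[0,0,-0.114],[0,0,-0.114],[0,0,-0.114],[0,0,-0.114],[0,0,0]]}' 70 50
cat > st.py <<'E'
from h import *
from scipy.spatial.transform import Rotation as Ro
def st():
    s=read_state();w,x,y,z=s['tcp_rot'];R=Ro.from_quat([x,y,z,w]).as_matrix()
    a=np.degrees(np.arctan2(R[1,1],R[0,1]))
    print('t %.2f tcp %s jaw %.2f zax %s F %s M %s grip %.1f j %s'%(s['t'],(s['tool_pos']*1000).round(1),a,R[:,2].round(4),s['contact_force'].round(1),s['moment'].round(2),s['grip_width']*95.1,s['joint_pos'].round(2)))
    return s,R
def snap(n,name,box=None,k=1):
    im=read_camera(n);cv2.imwrite(f'pics/{name}_full.png',im[:,:,::-1])
    if box: x0,y0,x1,y1=box; cv2.imwrite(f'pics/{name}.png',cv2.resize(im[y0:y1,x0:x1,::-1],None,fx=k,fy=k,interpolation=cv2.INTER_CUBIC))
    return im
E
python3 -c "
from st import *
st()"
```

```text
t: 1.02
tool_pos: [0.442, 0.2451, 0.4044]
tcp_rot: [0.001, 0.716, 0.698, -0.001]
contact_force: [-0.8, 0.6, 0.5]
grip_width: 0.736
t 1.02 tcp [442.  245.1 404.4] jaw -1.40 zax [ 6.0e-04 -2.4e-03 -1.0e+00] F [-0.8  0.6  0.5] M [-0.05  0.09 -0.02] grip 70.0 j [ 0.4  -0.2   1.97 -0.    1.38  0.43]
```

```bash
python3 -m handwheel '{"slide":[[0,0,-30],[0,0,-35],[0,0,-35],[0,0,-35],[0,0,-25],[0,0,0],[0,0,0]],"rotation":[[0,0,0],[0,0,0],[0,0,0],[0,0,0],[0,0,0],[0,0,0],[0,0,0]]}'
python3 -c "
from st import *
st()
im=snap('top','t1',(160,280,340,380),4)
snap('scene','s1',(300,180,460,310),4)
"
```

```text
t: 1.6
tool_pos: [0.4395, 0.2495, 0.2433]
tcp_rot: [-0.001, 0.712, 0.702, -0.002]
contact_force: [0.5, -0.3, 0.7]
grip_width: 0.738
t 1.60 tcp [439.5 249.5 243.3] jaw -0.81 zax [-0.0038 -0.0015 -1.    ] F [ 0.5 -0.3  0.7] M [0.03 0.04 0.03] grip 70.2 j [ 0.41 -0.03  2.1   0.    1.08  0.42]
```

View pics/s1.png

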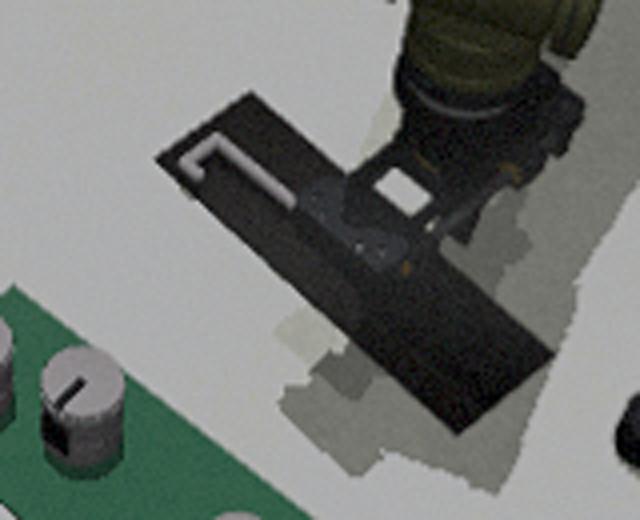

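View pics/t1.png

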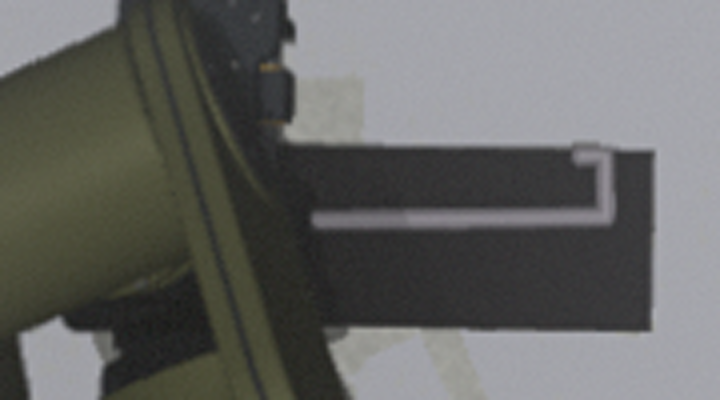

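The scene crop shows the fingers straddling the handle with the hook undisturbed on the mat. I go down and close.

```bash
python3 -m handwheel '{"slide":[[0,0,-20],[0,0,-16],[0,0,-10],[0,0,0],[0,0,0]],"rotation":[[0,0,0],[0,0,0],[0,0,0],[0,0,0],[0,0,0]]}'
python3 -c "
from st import *
st()"
python3 -m handwheel '{"slide":[[0,0,0],[0,0,0],[0,0,0],[0,0,0],[0,0,0],[0,0,0],[0,0,0],[0,0,0]],"rotation":[[0,0,0],[0,0,0],[0,0,0],[0,0,0],[0,0,0],[0,0,0],[0,0,0],[0,0,0]]}' 20 50
python3 -c "
from st import *
st()"
```

```text
t: 2.12
tool_pos: [0.4408, 0.2497, 0.1999]
tcp_rot: [0.0, 0.712, 0.702, 0.001]
contact_force: [-1.2, -0.1, 0.6]
grip_width: 0.733
t 2.12 tcp [440.8 249.7 199.9] jaw -0.85 zax [ 1.3e-03  6.0e-04 -1.0e+00] F [-1.2 -0.1  0.6] M [-0.08  0.02 -0.02] grip 69.7 j [0.41 0.03 2.12 0.   0.99 0.42]
t: 2.78
tool_pos: [0.4402, 0.2495, 0.199]
tcp_rot: [-0.0, 0.712, 0.702, -0.0]
contact_force: [-2.8, 0.2, 3.0]
grip_width: 0.375
t 2.78 tcp [440.2 249.5 199. ] jaw -0.86 zax [-6.e-04  0.e+00 -1.e+00] F [-2.8  0.2  3. ] M [-0.17  0.55 -0.01] grip 35.6 j [0.41 0.03 2.12 0.   0.99 0.42]
```

```bash
python3 -m handwheel '{"slide":[[0,0,7],[0,0,6],[0,0,0],[5.9,-30.7,0],[5.9,-30.7,0],[5.9,-30.7,0],[5.9,-30.7,0],[5.9,-30.7,0],[5.9,-30.7,0],[5.9,-30.7,0],[5.9,-30.7,0],[0,0,0]],"rotation":[[0,0,0],[0,0,0],[0,0,0],[0,0,0.008],[0,0,0.008],[0,0,0.008],[0,0,0.008],[0,0,0.008],[0,0,0.008],[0,0,0.008],[0,0,0.008],[0,0,0]]}'
python3 -c "
from st import *
st()
im=snap('top','t2',(300,200,480,380),4)
snap('scene','s2',(180,120,340,270),4)
"
```

```text
t: 3.78
tool_pos: [0.4885, 0.0, 0.2124]
tcp_rot: [0.002, 0.691, 0.723, 0.0]
contact_force: [0.1, 0.1, -1.8]
grip_width: 0.376
t 3.78 tcp [488.5   0.  212.4] jaw 2.57 zax [ 0.0023 -0.002  -1.    ] F [ 0.1  0.1 -1.8] M [-0.04  0.07  0.02] grip 35.7 j [-0.11 -0.03  2.16 -0.    1.01 -0.15]
```

View pics/s2.png

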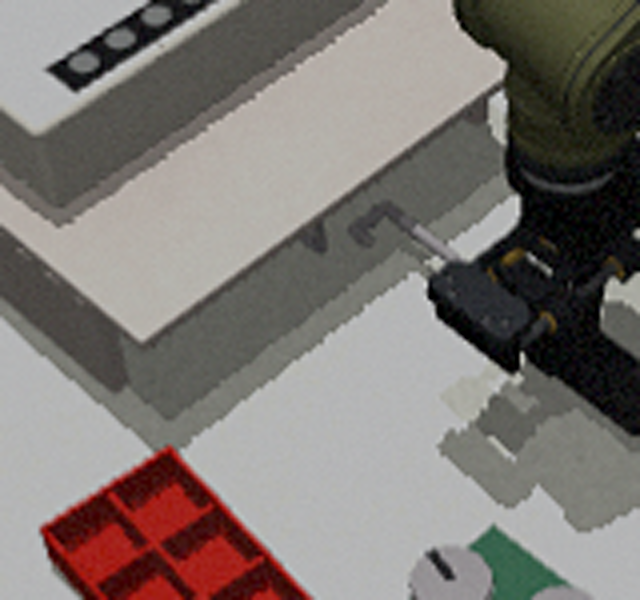

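View pics/t2.png

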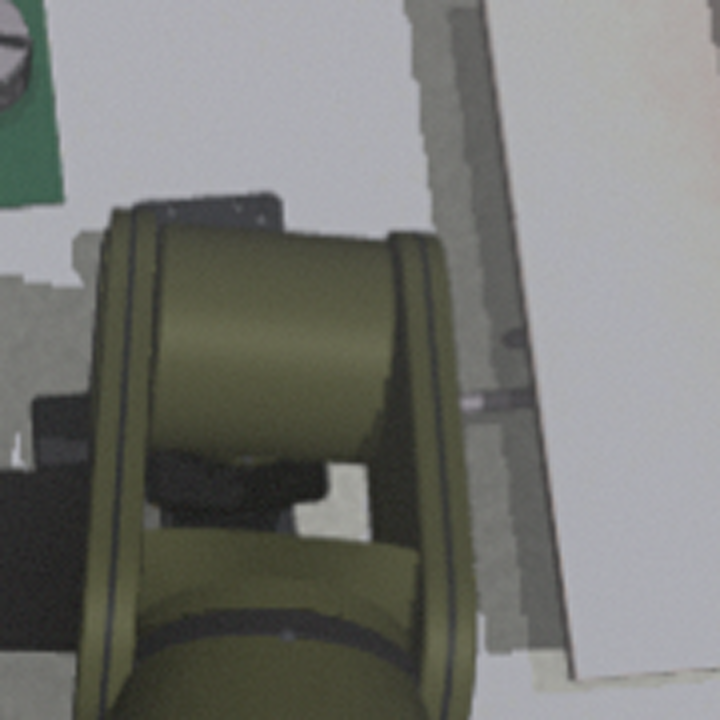

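```bash
python3 - <<'E'
from st import *
B=np.array([.542,-.145]);ux=np.array([.0488,-.9988]);uy=np.array([.9988,.0488])
g=np.array([.4885,.0]);H=lambda x,y,z:[*(g+(x-29.6)/1000*ux+y/1000*uy),z]
for z in(.025,.031,.037): print(z,'tip',proj('scene',H(188,30,z)),'corner',proj('scene',H(200,30,z)),'bend',proj('scene',H(200,0,z)))
for z in (.010,.031): print('eye',proj('scene',[*(B+.045*ux),z]))
print('top shaft at edge', proj('top',H(150,0,.031)),proj('top',H(170,0,.031)))
cv2.imwrite('pics/c5.png',cv2.resize(cv2.imread('pics/s2_full.png')[155:200,235:300],None,fx=12,fy=12,interpolation=cv2.INTER_CUBIC))
E
```

```text
0.025 tip [[270.10199831 181.04903116]] corner [[267.13612534 178.74686475]] bend [[274.92387036 172.97449134]]
0.031 tip [[269.98158036 179.62440685]] corner [[267.00618386 177.31882345]] bend [[274.82049856 171.5390481 ]]
0.037 tip [[269.86032784 178.19023832]] corner [[266.87534426 175.88123832]] bend [[274.71641601 170.0940786 ]]
eye [[257.83137455 181.23882429]]
eye [[257.26916365 176.27440778]]
top shaft at edge [[410.82601398 300.78026008]] [[420.77617558 299.96071345]]
```

View pics/c5.png

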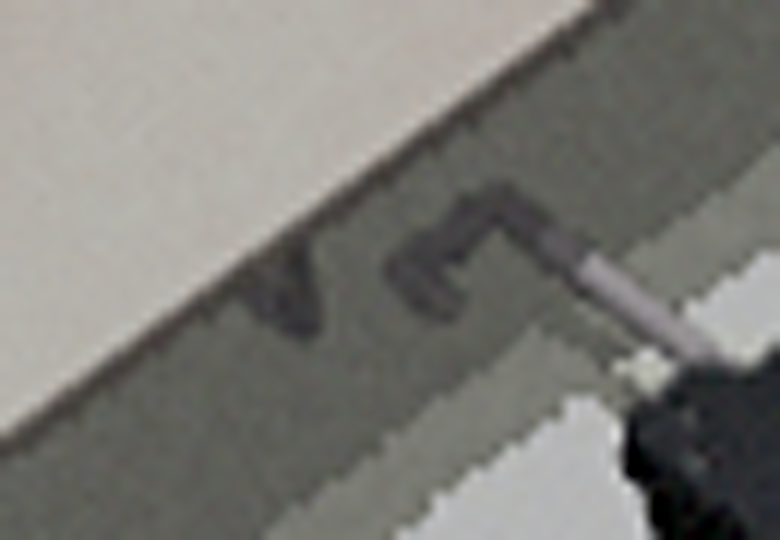

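Tip at scene (272,180) and eye bottom at (260,182) both match prediction to about a pixel. I advance beside the eye.

```bash
python3 -m handwheel '{"slide":[[1,-20,0],[1,-20,0],[1,-20,0],[0,0,0],[0,0,0],[0,0,0]],"rotation":[[0,0,0],[0,0,0],[0,0,0],[0,0,0],[0,0,0],[0,0,0]]}'
python3 -c "
from st import *
st()
snap('scene','s3',(220,140,340,230),6)
"
```

```text
t: 4.38
tool_pos: [0.4903, -0.0551, 0.2115]
tcp_rot: [-0.0, 0.689, 0.725, 0.0]
contact_force: [-0.6, 0.4, -0.6]
grip_width: 0.38
t 4.38 tcp [490.3 -55.1 211.5] jaw 2.86 zax [-6.e-04  6.e-04 -1.e+00] F [-0.6  0.4 -0.6] M [-0.    0.02  0.01] grip 36.1 j [-0.22 -0.01  2.15  0.    1.01 -0.27]
```

View pics/s3.png

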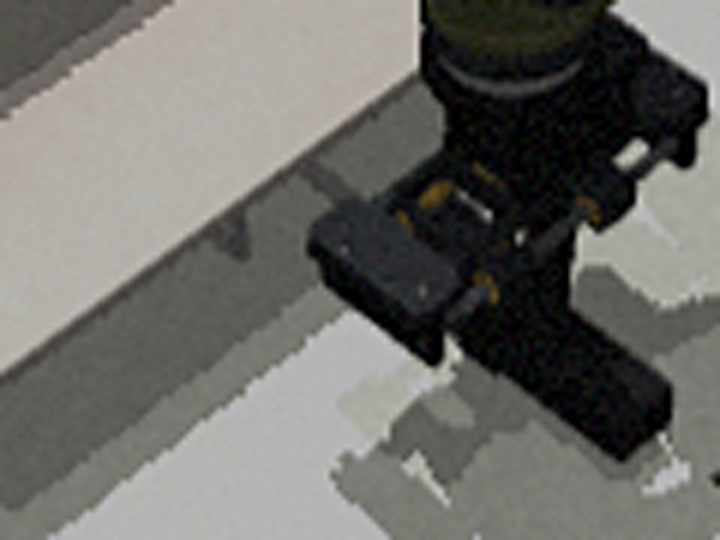

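```bash
python3 -m handwheel '{"slide":[[8,0.4,0],[8,0.4,0],[8,0.4,0],[8,0.4,0],[0,0,0],[0,0,0]],"rotation":[[0,0,0],[0,0,0],[0,0,0],[0,0,0],[0,0,0],[0,0,0]]}'
python3 -c "
from st import *
st()
"
python3 -m handwheel '{"slide":[[0,7,0],[0,7,0],[-1,14,0],[-1,14,0],[0,0,0]],"rotation":[[0,0,0],[0,0,0],[0,0,0],[0,0,0],[0,0,0]]}'
python3 -c "
from st import *
st()
snap('scene','s4',(200,120,360,240),5)
"
```

```text
t: 4.93
tool_pos: [0.5232, -0.0544, 0.2118]
tcp_rot: [-0.0, 0.689, 0.724, -0.0]
contact_force: [0.7, -0.5, -2.7]
grip_width: 0.375
t 4.93 tcp [523.2 -54.4 211.8] jaw 2.83 zax [-2.e-04  0.e+00 -1.e+00] F [ 0.7 -0.5 -2.7] M [-0.03  0.02  0.04] grip 35.7 j [-0.21  0.06  2.07 -0.    1.01 -0.26]
t: 5.35
tool_pos: [0.5198, -0.0107, 0.2115]
tcp_rot: [-0.001, 0.689, 0.725, 0.0]
contact_force: [0.7, -0.2, -1.6]
grip_width: 0.377
t 5.35 tcp [519.8 -10.7 211.5] jaw 2.90 zax [-8.e-04  8.e-04 -1.e+00] F [ 0.7 -0.2 -1.6] M [-0.04  0.08  0.05] grip 35.9 j [-0.12  0.04  2.09  0.    1.01 -0.18]
```

View pics/s4.png

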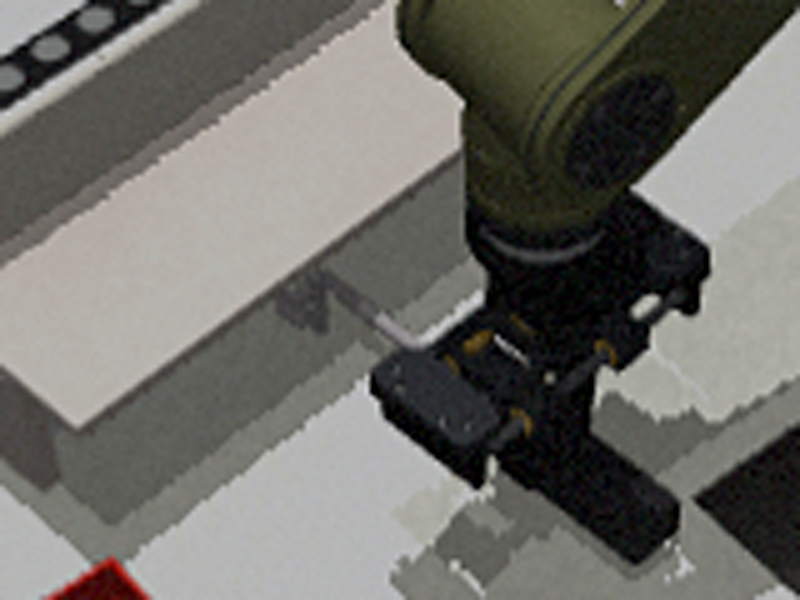

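```bash
python3 -m handwheel '{"slide":[[-0.7,15,0],[-0.7,15,0],[-0.7,15,0],[-0.7,15,0]],"rotation":[[0,0,0],[0,0,0],[0,0,0],[0,0,0]]}'
python3 -c "
from st import *
st()
snap('scene','s5',(200,120,360,240),5)
"
```

```text
t: 5.73
tool_pos: [0.5176, 0.0471, 0.2118]
tcp_rot: [0.001, 0.69, 0.724, -0.001]
contact_force: [0.9, -5.2, -2.4]
grip_width: 0.374
t 5.73 tcp [517.6  47.1 211.8] jaw 2.79 zax [ 2.e-04 -2.e-03 -1.e+00] F [ 0.9 -5.2 -2.4] M [-0.74 -0.   -0.06] grip 35.6 j [-0.01  0.04  2.09 -0.    1.01 -0.06]
```

View pics/s5.png

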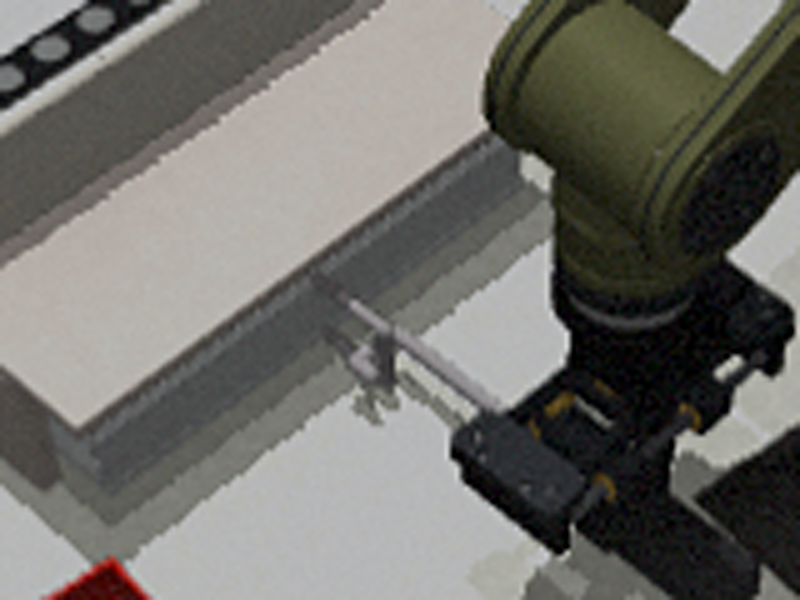

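The carriage's front plate has come out to the ledge edge and the eye is caught at crop (375,360). I keep pulling.

```bash
python3 -m handwheel '{"slide":[[-0.7,15,0],[-0.7,15,0],[-0.7,15,0],[-0.7,15,0],[-0.7,15,0],[-0.7,15,0],[-0.7,15,0],[-0.7,15,0],[-0.7,15,0],[-0.5,10,0]],"rotation":[[0,0,0],[0,0,0],[0,0,0],[0,0,0],[0,0,0],[0,0,0],[0,0,0],[0,0,0],[0,0,0],[0,0,0]]}'
python3 -c "
from st import *
st()
"
python3 -m handwheel '{"slide":[[-0.2,5,0],[-0.2,5,0],[-0.2,5,0],[0,4,0]],"rotation":[[0,0,0],[0,0,0],[0,0,0],[0,0,0]]}'
python3 -c "
from st import *
st()
snap('scene','s5')
snap('top','t5')
"
```

```text
t: 6.62
tool_pos: [0.5109, 0.1925, 0.2115]
tcp_rot: [0.0, 0.689, 0.724, -0.0]
contact_force: [1.4, -4.2, -4.0]
grip_width: 0.374
t 6.62 tcp [510.9 192.5 211.5] jaw 2.84 zax [-2.0e-04 -1.1e-03 -1.0e+00] F [ 1.4 -4.2 -4. ] M [-0.43 -0.08  0.08] grip 35.6 j [ 0.26  0.1   2.03 -0.    1.01  0.21]
t: 6.95
tool_pos: [0.5103, 0.2106, 0.2116]
tcp_rot: [0.001, 0.689, 0.724, -0.002]
contact_force: [0.7, -18.9, -3.6]
grip_width: 0.38
t 6.95 tcp [510.3 210.6 211.6] jaw 2.85 zax [-7.e-04 -4.e-03 -1.e+00] F [  0.7 -18.9  -3.6] M [-3.32 -0.05 -0.32] grip 36.1 j [ 0.29  0.11  2.01 -0.    1.02  0.25]
```

View pics/s5_full.png

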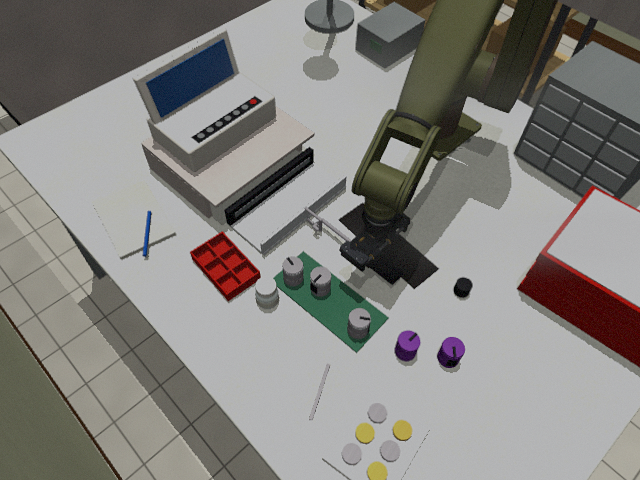

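View pics/t5_full.png

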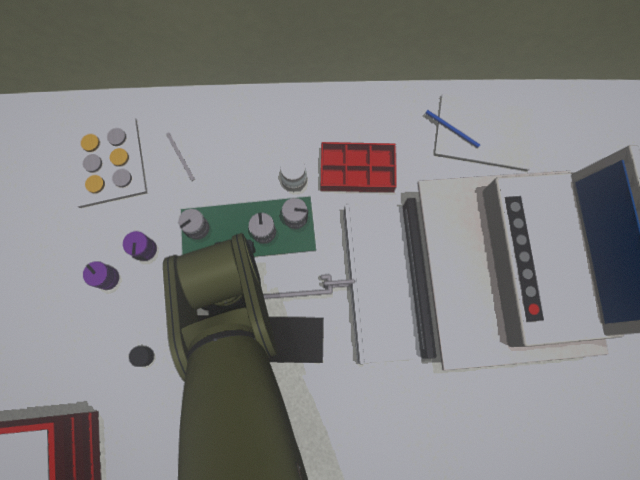

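The carriage is at its stop (‑19 N, TCP y 210.6 against 211 predicted). The deck lies in the open between top-view (348,205) and (435,355). I unhook and lay the rod back on its mat for now.

```bash
python3 -m handwheel '{"slide":[[0.4,-9,0],[0.4,-9,0],[0.4,-8,0],[0,0,0],[-8.5,-0.4,0],[-8.5,-0.4,0],[-8.5,-0.4,0],[-8.5,-0.4,0],[0,0,0]],"rotation":[[0,0,0],[0,0,0],[0,0,0],[0,0,0],[0,0,0],[0,0,0],[0,0,0],[0,0,0],[0,0,0]]}'
python3 -c "
from st import *
st()
snap('scene','s6',(240,160,420,300),4)
"
```

```text
t: 7.8
tool_pos: [0.4754, 0.184, 0.2111]
tcp_rot: [-0.001, 0.689, 0.725, -0.001]
contact_force: [-0.1, 0.1, -2.1]
grip_width: 0.374
t 7.80 tcp [475.4 184.  211.1] jaw 2.86 zax [-2.e-03 -3.e-04 -1.e+00] F [-0.1  0.1 -2.1] M [-0.04  0.05  0.06] grip 35.6 j [0.26 0.02 2.11 0.   1.01 0.21]
```

View pics/s6.png

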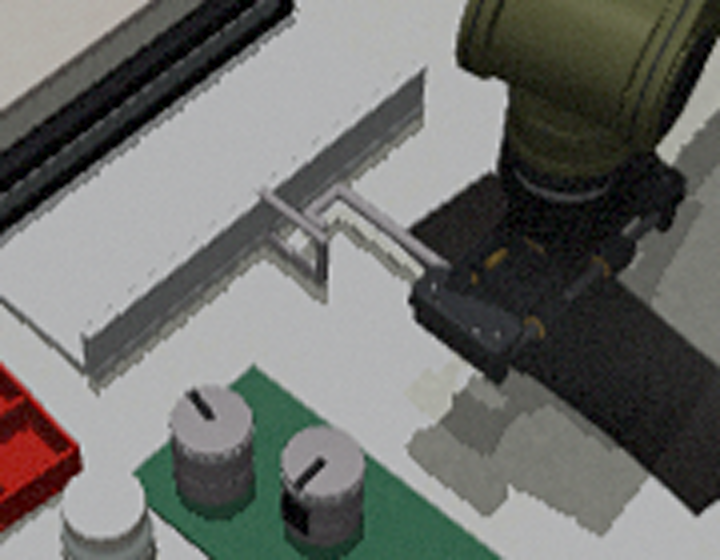

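```bash
python3 -m handwheel '{"slide":[[-8,15,0],[-8,15,0],[-8,15,0],[-8,15,0],[-7,0,0],[0,0,-6],[0,0,-5],[0,0,-1],[0,0,0],[0,0,0]],"rotation":[[0,0,0],[0,0,-0.016],[0,0,-0.016],[0,0,-0.016],[0,0,-0.016],[0,0,0],[0,0,0],[0,0,0],[0,0,0],[0,0,0]]}'
python3 -c "
from st import *
st()
"
python3 -m handwheel '{"slide":[[0,0,0],[0,0,0],[0,0,0],[0,0,0],[0,0,20],[0,0,40],[0,0,40],[0,0,40],[0,0,40],[0,0,20],[0,0,0],[0,0,0]],"rotation":[[0,0,0],[0,0,0],[0,0,0],[0,0,0],[0,0,0],[0,0,0],[0,0,0],[0,0,0],[0,0,0],[0,0,0],[0,0,0],[0,0,0]]}' 70
python3 -c "
from st import *
st()
"
```

```text
t: 8.68
tool_pos: [0.4388, 0.2433, 0.1995]
tcp_rot: [0.0, 0.713, 0.702, -0.0]
contact_force: [0.4, -0.8, -2.5]
grip_width: 0.376
t 8.68 tcp [438.8 243.3 199.5] jaw -0.90 zax [-2.e-04 -3.e-04 -1.e+00] F [ 0.4 -0.8 -2.5] M [-0.    0.08  0.05] grip 35.7 j [ 0.4   0.02  2.13 -0.    0.99  0.42]
t: 9.68
tool_pos: [0.4387, 0.2439, 0.4016]
tcp_rot: [0.001, 0.712, 0.702, 0.002]
contact_force: [-0.3, 0.1, -1.0]
grip_width: 0.737
t 9.68 tcp [438.7 243.9 401.6] jaw -0.85 zax [ 0.0036  0.0015 -1.    ] F [-0.3  0.1 -1. ] M [-0.04  0.09  0.06] grip 70.0 j [ 0.4  -0.21  1.98 -0.    1.37  0.42]
```

```bash
python3 -c "
from st import *
snap('scene','s7',(210,140,450,370),3)
snap('top','t7',(160,170,480,390),2)
"
```

```text
(no output)
```

View pics/s7.png

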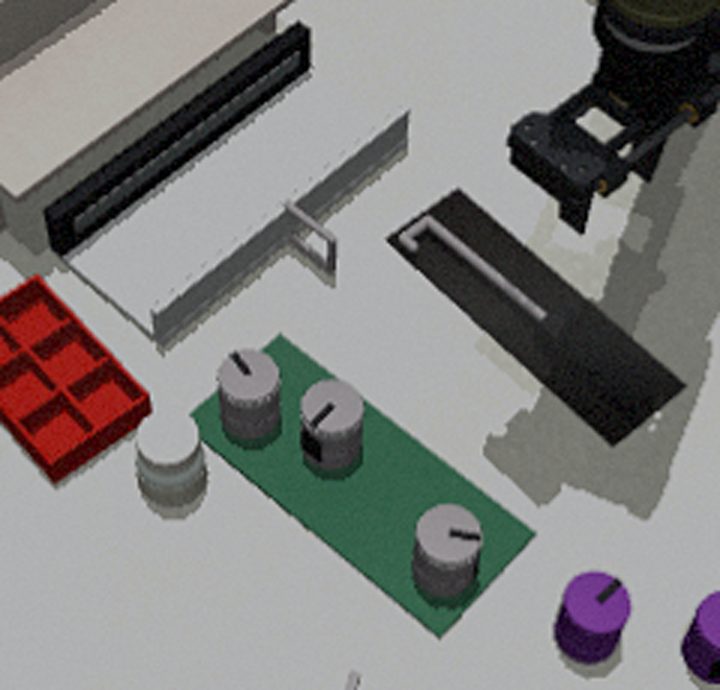

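View pics/t7.png

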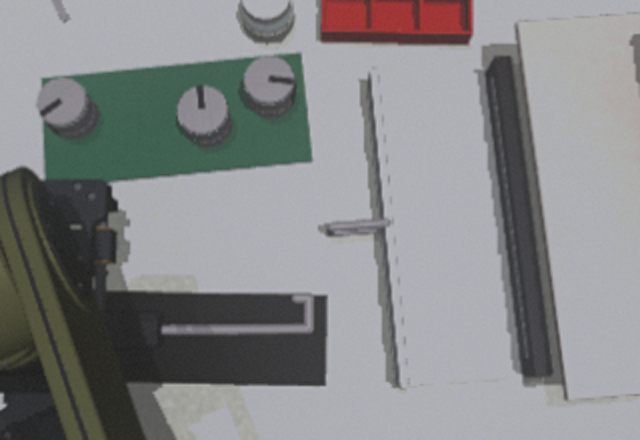

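The hook lies flat on its mat, all three pots are undisturbed and the carriage is out. I measure the lids and their bars, plus the carriage's reader bar and plate.

```bash
cat > pots.py <<'E'
from st import *
def lid(n,im,c,r,ztop,thr):
    x,y=int(c[0]),int(c[1]); sub=im[y-r:y+r+1,x-r:x+r+1].copy()
    big=cv2.resize(sub,None,fx=6,fy=6,interpolation=cv2.INTER_CUBIC)
    g=cv2.cvtColor(big,cv2.COLOR_RGB2GRAY);s=cv2.cvtColor(big,cv2.COLOR_RGB2HSV)[:,:,1]
    m=((g>thr)&(s<45)).astype(np.uint8)
    m=cv2.morphologyEx(m,cv2.MORPH_OPEN,np.ones((9,9),np.uint8))
    nl,lab,stt,cen=cv2.connectedComponentsWithStats(m)
    k=min(range(1,nl),key=lambda i:np.hypot(*(cen[i]-6*r-3)) if stt[i,4]>1200 else 1e9)
    cs,_=cv2.findContours((lab==k).astype(np.uint8),cv2.RETR_EXTERNAL,cv2.CHAIN_APPROX_NONE)
    h=cv2.convexHull(max(cs,key=cv2.contourArea)); hm=np.zeros_like(m);cv2.fillConvexPoly(hm,h,1)
    M=cv2.moments(h);cb=np.array([M['m10'],M['m01']])/M['m00']
    inn=cv2.erode(hm,np.ones((11,11),np.uint8)); d=((g<95)&(inn>0))
    ys,xs=np.nonzero(d); bb=np.array([xs.mean(),ys.mean()]) if len(xs) else cb
    f=lambda p:(p+.5)/6-.5+np.array([x-r,y-r])
    P=plane(n,[f(cb),f(bb)],ztop)
    dv=(P[1]-P[0])[:2]
    A=plane(n,[f(cb),f(cb+[6,0]),f(cb+[0,6])],ztop)
    return P[0][:2],np.degrees(np.arctan2(dv[1],dv[0])),np.linalg.norm(dv),f(cb),np.sqrt(M['m00']/36*abs(np.cross(A[1]-A[0],A[2]-A[0])[2])/np.pi)
E
python3 - <<'E'
from pots import *
T=cv2.imread('pics/t7_full.png')[:,:,::-1].copy();S=cv2.imread('pics/s7_full.png')[:,:,::-1].copy()
for n,im,cs in(('top',T,[(191,220),(261,225),(294,210)]),('scene',S,[(359,318),(320,275),(293,266)])):
    for c in cs: 
        for thr in (125,): print(n,c,[np.round(v,4) for v in lid(n,im,c,17,.064,thr)])
# carriage: reader bar top face edges / plate ; top view
g=cv2.cvtColor(T,cv2.COLOR_RGB2GRAY)
E
```

```text
top (191, 220) [array([0.6695, 0.3183]), np.float64(-113.4524), np.float64(0.0084), array([187.9797, 217.3998]), np.float64(0.0352)]
top (261, 225) [array([0.6507, 0.1731]), np.float64(6.22), np.float64(0.0111), array([260.6212, 224.3876]), np.float64(0.0237)]
top (294, 210) [array([0.6905, 0.1058]), np.float64(-80.6493), np.float64(0.0087), array([294.2072, 204.3192]), np.float64(0.0319)]
scene (359, 318) [array([0.6625, 0.3147]), np.float64(129.1261), np.float64(0.0104), array([359.1342, 317.3218]), np.float64(0.0236)]
scene (320, 275) [array([0.6332, 0.1693]), np.float64(-29.8944), np.float64(0.0112), array([323.9535, 269.509 ]), np.float64(0.0363)]
scene (293, 266) [array([0.6731, 0.0951]), np.float64(137.6091), np.float64(0.0159), array([290.9152, 259.9044]), np.float64(0.0406)]
```

```bash
python3 - <<'E'
import cv2,numpy as np
def mk(src,cs,r,k,out):
    im=cv2.imread(src);t=[]
    for x,y in cs:
        b=cv2.resize(im[y-r:y+r,x-r:x+r],None,fx=k,fy=k,interpolation=cv2.INTER_CUBIC)
        for i in range(0,2*r,5):
            c=(0,0,255) if i%10==0 else (0,200,255)
            cv2.line(b,(i*k,0),(i*k,6),c,1);cv2.line(b,(0,i*k),(6,i*k),c,1)
        t.append(b)
    return np.hstack(t)
a=mk('pics/t7_full.png',[(192,222),(262,228),(295,214)],20,6,0)
b=mk('pics/s7_full.png',[(360,320),(320,278),(293,270)],20,6,0)
cv2.imwrite('pics/c7.png',np.vstack([a,b]))
E
```

```text
(no output)
```

View pics/c7.png

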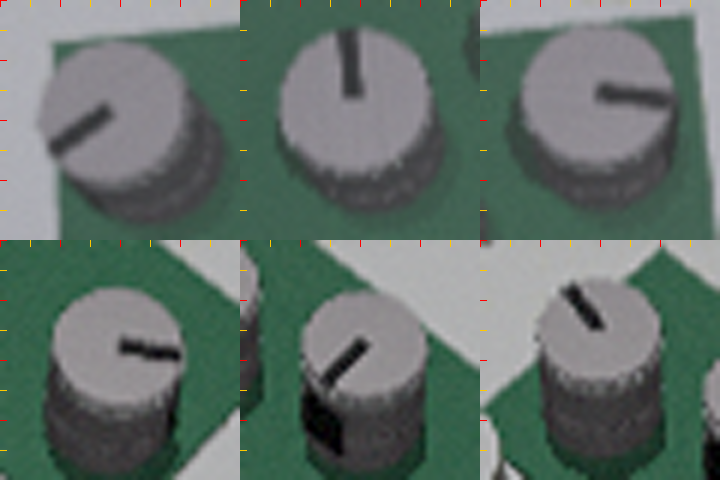

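```bash
python3 - <<'E'
from h import *
D={'top':[((172,202),(112.5,113.5),(112,110),(52,150)),((242,208),(115,101),(113,97),(107,30)),((275,194),(119,97),(118,92),(190,100))],
'scene':[((340,300),(118,108),(120,106),(180,115)),((300,258),(125,107),(123,105),(85,145)),((273,250),(120,94),(120,85),(90,48))]}
C={}
for n in D:
    for k,(o,c,b0,b1) in zip('ABC',D[n]):
        f=lambda p:np.array(o)+(np.array(p)+.5)/6-.5
        P=plane(n,[f(c),f(b0),f(b1)],.064);d=P[2]-P[1];d2=P[2]-P[0]
        C[n,k]=f(c)
        print(n,k,'c',P[0][:2].round(4),'bar0',P[1][:2].round(4),'ang',np.degrees(np.arctan2(d[1],d[0])).round(1),np.degrees(np.arctan2(d2[1],d2[0])).round(1))
for k in 'ABC': print(k,tri(C['scene',k],C['top',k]))
E
```

```text
top A c [0.663  0.3133] bar0 [0.6642 0.3135] ang 124.0 121.2
top B c [0.6507 0.1728] bar0 [0.6521 0.1735] ang 4.9 6.1
top C c [0.6791 0.1056] bar0 [0.6808 0.1059] ang -98.3 -94.2
scene A c [0.6628 0.3153] bar0 [0.6616 0.3153] ang 127.7 130.0
scene B c [0.6508 0.1754] bar0 [0.6507 0.1742] ang 7.4 4.5
scene C c [0.6803 0.1092] bar0 [0.6774 0.106 ] ang -97.7 -103.2
A (array([0.66279695, 0.31431971, 0.06279406]), np.float64(0.0016736533998660708))
B (array([0.65055889, 0.17382123, 0.06221256]), np.float64(0.002011987050128422))
C (array([0.679481  , 0.10660041, 0.06056813]), np.float64(0.0022140941690567055))
```

```bash
cat > bay.py <<'E'
from pots import *
B=np.array([.542,-.145]);ux=np.array([.0488,-.9988]);uy=np.array([.9988,.0488])
O=B-.081*ux
def car(x,y,h): return [*(O+x/1000*ux+y/1000*uy),.012+h/1000]
E
python3 - <<'E'
from bay import *
im=cv2.imread('pics/t7_full.png');im2=cv2.imread('pics/s7_full.png')
L=[[(-62,-158,40),(-62,158,40)],[(63,-158,53),(63,158,53)],[(81,-158,53),(81,158,53)],[(-54,158,0),(63,158,0)],[(-54,-158,0),(63,-158,0)]]
def dr(n,im,box,k):
    x0,y0,x1,y1=box;b=cv2.resize(im[y0:y1,x0:x1],None,fx=k,fy=k,interpolation=cv2.INTER_CUBIC)
    for a,c in L:
        p=proj(n,[car(*a),car(*c)]);p=((p+.5-[x0,y0])*k).astype(int);cv2.line(b,tuple(map(int,p[0])),tuple(map(int,p[1])),(0,0,255),1)
    return b
cv2.imwrite('pics/c8.png',dr('top',im,(335,190,450,370),3)); cv2.imwrite('pics/c9.png',dr('scene',im2,(215,140,355,260),4))
E
```

```text
(no output)
```

View pics/c8.png

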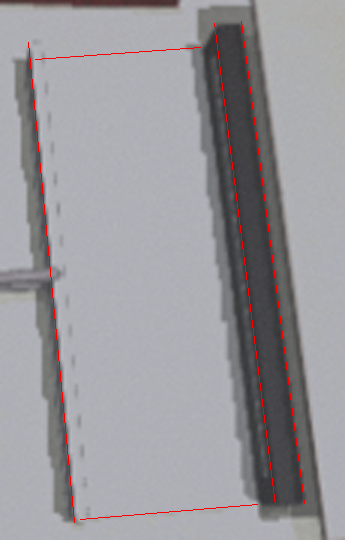

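View pics/c9.png

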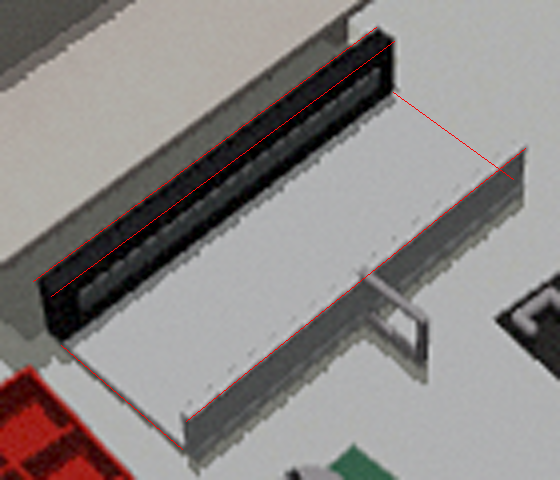

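Predicted outlines match both views within about a pixel, so the carriage pose is good. The targets are the grey pots C at top (295,210), B at (261,225) and A at (191,221). They are plain steel on the green mat, unlike the purple ones. I move over pot C.

```bash
python3 -m handwheel '{"slide":[[30.1,-17.2,0],[30.1,-17.2,0],[30.1,-17.2,0],[30.1,-17.2,0],[30.1,-17.2,0],[30.1,-17.2,-20],[30.1,-17.2,-20],[30.1,-17.2,-20],[0,0,-20],[0,0,-20],[0,0,0],[0,0,0]],"rotation":[[0,0,-0.0156],[0,0,-0.0156],[0,0,-0.0156],[0,0,-0.0156],[0,0,-0.0156],[0,0,-0.0156],[0,0,-0.0156],[0,0,-0.0156],[0,0,0],[0,0,0],[0,0,0],[0,0,0]]}' 72 20
python3 -c "
from st import *
st()
snap('scene','s8',(230,200,400,330),4)
"
```

```text
t: 10.78
tool_pos: [0.6782, 0.1061, 0.2955]
tcp_rot: [-0.002, 0.755, 0.656, -0.003]
contact_force: [0.6, 0.9, -0.1]
grip_width: 0.756
t 10.78 tcp [678.2 106.1 295.5] jaw -8.02 zax [-7.5e-03 -6.0e-04 -1.0e+00] F [ 0.6  0.9 -0.1] M [-0.06 -0.03  0.01] grip 71.9 j [0.08 0.29 1.65 0.   1.21 0.22]
```

View pics/s8.png

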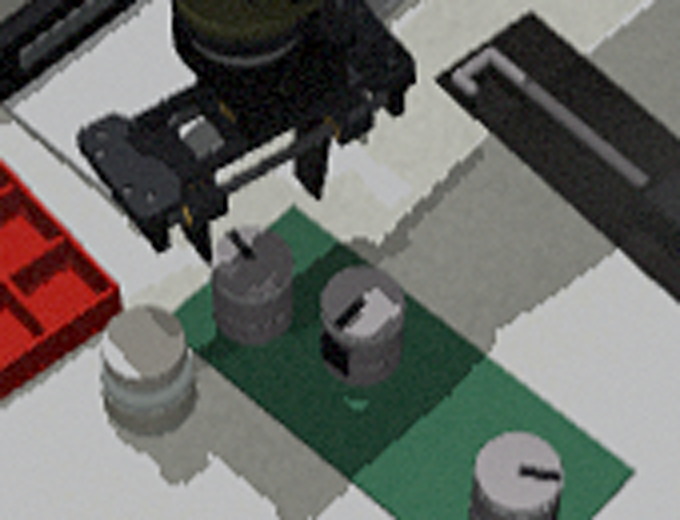

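```bash
python3 - <<'E'
from st import *
im=cv2.imread('pics/top0.png');cv2.imwrite('pics/c10.png',cv2.resize(im[145:235,265:345],None,fx=6,fy=6,interpolation=cv2.INTER_CUBIC))
E
```

```text
(no output)
```

View pics/c10.png

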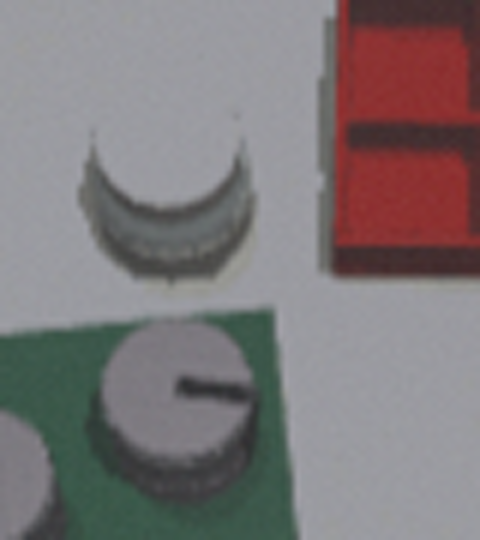

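```bash
python3 - <<'E'
from h import *
print('base near', plane('top',[[293.3,191.7]],0), 'lid near edge z.07',plane('top',[[293,180]],.07),'lid sides',plane('top',[[280,169],[305.5,169]],.07))
p=plane('scene',[[266,282],[255,283],[278,283]],.07);print(p)
for c in ([.745,.107],[.75,.107]): print(c,proj('scene',[*c,.07]),proj('top',[*c,.07]),proj('top',[c[0]-.028,c[1],0]))
E
```

```text
base near [[0.74009401 0.1096633  0.        ]] lid near edge z.07 [[0.73999556 0.10708809 0.07      ]] lid sides [[0.7645173  0.13304052 0.07      ]
 [0.7629949  0.08134995 0.07      ]]
[[0.75922699 0.10406305 0.07      ]
 [0.77979354 0.08862366 0.07      ]
 [0.74041767 0.125226   0.07      ]]
[0.745, 0.107] [[271.43234519 279.22009349]] [[293.0013057  177.66902509]] [[294.72654395 201.83068856]]
[0.75, 0.107] [[269.81403153 280.47353533]] [[292.95912063 175.34769003]] [[294.68413553 199.62002465]]
```

```bash
python3 -m handwheel '{"slide":[[0,0,-20],[0,0,-25],[0,0,-25],[0,0,-18],[0,0,0],[0,0,0],[0,0,0]],"rotation":[[0,0,0],[0,0,0],[0,0,0],[0,0,0],[0,0,0],[0,0,0],[0,0,0]]}' 68 20
python3 -c "
from st import *
st()"
python3 -m handwheel '{"slide":[[0,0,0],[0,0,0],[0,0,0],[0,0,0],[0,0,0],[0,0,0],[0,0,0]],"rotation":[[0,0,0],[0,0,0],[0,0,0],[0,0,0],[0,0,0],[0,0,0],[0,0,0]]}' 40 25
python3 -c "
from st import *
st()
snap('scene','s9',(230,200,400,330),4)"
```

```text
t: 11.42
tool_pos: [0.6801, 0.1066, 0.2144]
tcp_rot: [0.001, 0.755, 0.656, 0.002]
contact_force: [0.3, 1.2, -0.1]
grip_width: 0.716
t 11.42 tcp [680.1 106.6 214.4] jaw -7.99 zax [ 3.7e-03  3.0e-04 -1.0e+00] F [ 0.3  1.2 -0.1] M [-0.04 -0.    0.  ] grip 68.0 j [0.08 0.38 1.69 0.   1.07 0.22]
t: 12.0
tool_pos: [0.6798, 0.1063, 0.2132]
tcp_rot: [0.001, 0.755, 0.656, 0.001]
contact_force: [-0.8, 0.5, 6.0]
grip_width: 0.519
t 12.00 tcp [679.8 106.3 213.2] jaw -8.01 zax [ 1.9e-03  2.0e-04 -1.0e+00] F [-0.8  0.5  6. ] M [-0.1   0.25 -0.01] grip 49.4 j [0.08 0.38 1.69 0.   1.07 0.22]
```

View pics/s9.png

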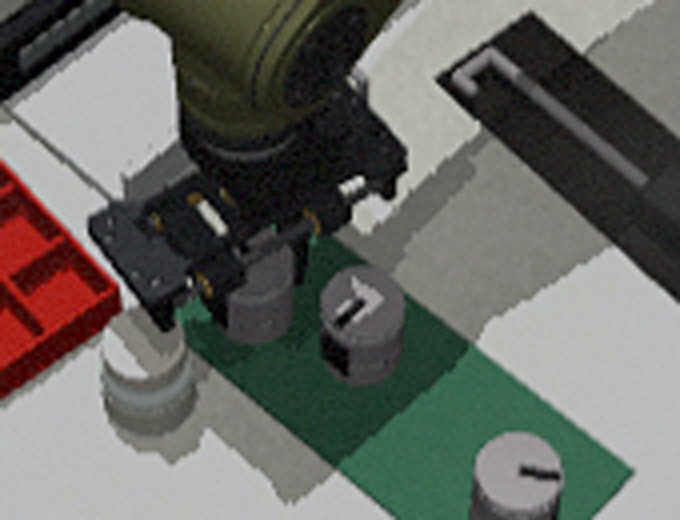

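```bash
python3 -m handwheel '{"slide":[[0,0,10],[0,0,30],[0,0,40],[-5.9,-20.8,0],[-5.9,-20.8,0],[-5.9,-20.8,0],[-5.9,-20.8,0],[-5.9,-20.8,0],[-5.9,-20.8,0],[-5.9,-20.8,0],[-5.9,-20.8,0],[0,0,0]],"rotation":[[0,0,0],[0,0,0],[0,0,0],[0,0,0.0236],[0,0,0.0236],[0,0,0.0236],[0,0,0.0236],[0,0,0.0236],[0,0,0.0236],[0,0,0.0236],[0,0,0.0236],[0,0,0]]}'
python3 -c "
from st import *
st()
snap('scene','s10',(200,140,380,290),4)"
```

```text
t: 13.05
tool_pos: [0.6309, -0.063, 0.2912]
tcp_rot: [-0.0, 0.69, 0.723, -0.001]
contact_force: [-0.1, 0.3, -1.6]
grip_width: 0.521
t 13.05 tcp [630.9 -63.  291.2] jaw 2.67 zax [-0.0021 -0.0012 -1.    ] F [-0.1  0.3 -1.6] M [-0.05  0.03 -0.04] grip 49.6 j [-0.18  0.18  1.78 -0.    1.18 -0.23]
```

View pics/s10.png

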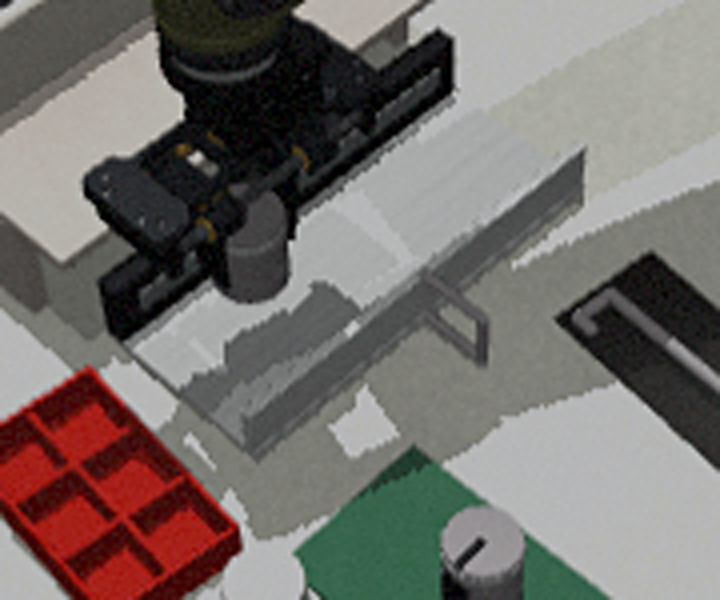

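```bash
python3 -m handwheel '{"slide":[[0,0,-20],[0,0,-25],[0,0,-15],[0,0,-7],[0,0,-3],[0,0,0],[0,0,0]],"rotation":[[0,0,0],[0,0,0],[0,0,0],[0,0,0],[0,0,0],[0,0,0],[0,0,0]]}'
python3 -c "
from st import *
st()"
```

```text
t: 13.68
tool_pos: [0.6324, -0.0597, 0.2221]
tcp_rot: [0.0, 0.689, 0.724, 0.0]
contact_force: [0.8, 0.7, -1.1]
grip_width: 0.521
t 13.68 tcp [632.4 -59.7 222.1] jaw 2.83 zax [ 7.e-04 -0.e+00 -1.e+00] F [ 0.8  0.7 -1.1] M [-0.09  0.01  0.01] grip 49.6 j [-0.18  0.26  1.82  0.    1.06 -0.23]
```

```bash
python3 -m handwheel '{"slide":[[0,0,-1],[0,0,0]],"rotation":[[0,0,0],[0,0,0]]}'
python3 -m handwheel '{"slide":[[0,0,0],[0,0,0],[0,0,0],[0,0,5],[0,0,30],[0,0,40],[0,0,40],[0,0,20],[0,0,0]],"rotation":[[0,0,0],[0,0,0],[0,0,0],[0,0,0],[0,0,0],[0,0,0],[0,0,0],[0,0,0],[0,0,0]]}' 68
python3 -c "
from st import *
st()
snap('top','t11')
snap('scene','s11',(200,140,380,290),4)"
```

```text
t: 13.85
tool_pos: [0.6324, -0.0599, 0.2211]
tcp_rot: [0.0, 0.689, 0.724, 0.0]
contact_force: [-0.7, 0.3, -1.1]
grip_width: 0.524
t: 14.6
tool_pos: [0.6336, -0.0604, 0.3643]
tcp_rot: [0.005, 0.69, 0.724, 0.004]
contact_force: [1.5, 0.1, 0.8]
grip_width: 0.717
t 14.60 tcp [633.6 -60.4 364.3] jaw 2.81 zax [ 0.0129 -0.0023 -0.9999] F [1.5 0.1 0.8] M [-0.09  0.04  0.04] grip 68.2 j [-0.18  0.12  1.72  0.    1.28 -0.23]
```

View pics/s11.png

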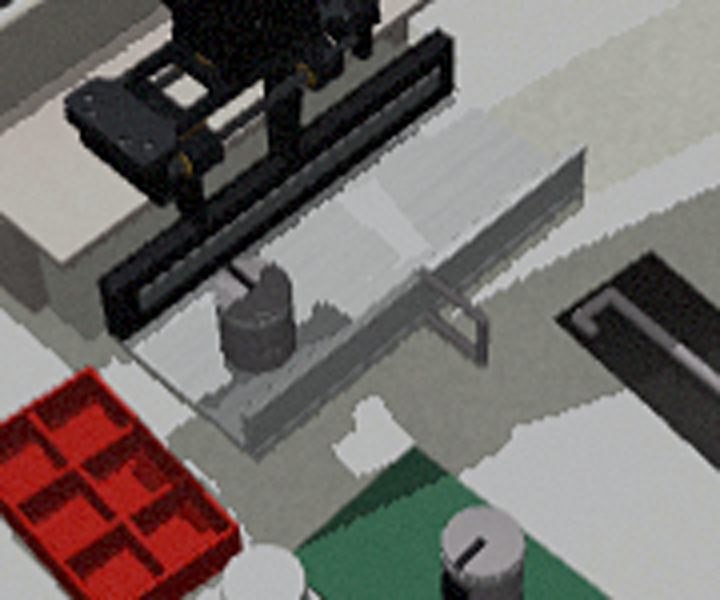

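View pics/t11_full.png

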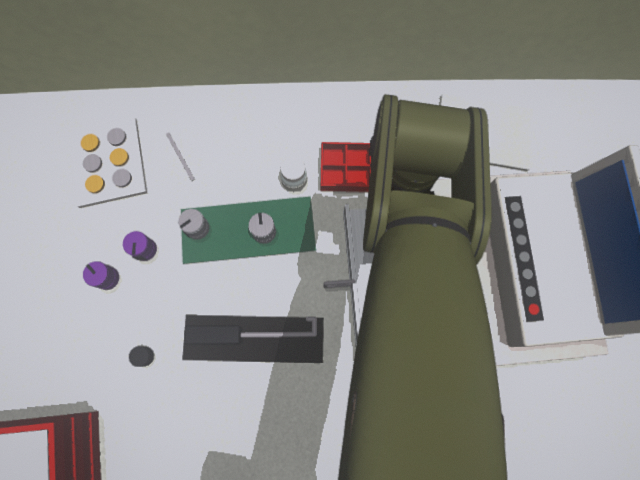

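Pot C stands upright on the deck with its lid bar toward the reader. Next is pot B, at top (261,226), which has not moved.

```bash
python3 -m handwheel '{"slide":[[1.33,16.7,0],[1.33,16.7,0],[1.33,16.7,0],[1.33,16.7,0],[1.33,16.7,0],[1.33,16.7,0],[1.33,16.7,0],[1.33,16.7,0],[1.33,16.7,0],[1.33,16.7,0],[1.33,16.7,0],[1.33,16.7,0]],"rotation":[[0,0,0.1162],[0,0,0.1162],[0,0,0.1162],[0,0,0.1162],[0,0,0.1162],[0,0,0.1162],[0,0,0.1162],[0,0,0.1162],[0,0,0.1162],[0,0,0.1162],[0,0,0.1162],[0,0,0.1162]]}'
python3 -m handwheel '{"slide":[[1.33,16.7,0],[1.33,16.7,0],[0,0,-25],[0,0,-25],[0,0,0],[0,0,0]],"rotation":[[0,0,0.1162],[0,0,0.1162],[0,0,0],[0,0,0],[0,0,0],[0,0,0]]}'
python3 -c "
from st import *
st()
snap('top','t12',(170,170,470,370),2)
snap('scene','s12',(220,150,400,300),4)"
```

```text
t: 15.7
tool_pos: [0.6474, 0.141, 0.3527]
tcp_rot: [-0.002, 0.061, 0.998, -0.0]
contact_force: [0.6, 0.7, 0.2]
grip_width: 0.717
t: 16.2
tool_pos: [0.6494, 0.1735, 0.3016]
tcp_rot: [-0.004, -0.053, 0.999, -0.001]
contact_force: [0.2, 0.4, 0.0]
grip_width: 0.715
t 16.20 tcp [649.4 173.5 301.6] jaw 96.02 zax [-0.0078 -0.0014 -1.    ] F [0.2 0.4 0. ] M [ 0.06  0.   -0.05] grip 68.0 j [ 0.18  0.25  1.68  0.    1.22 -1.49]
```

View pics/s12.png

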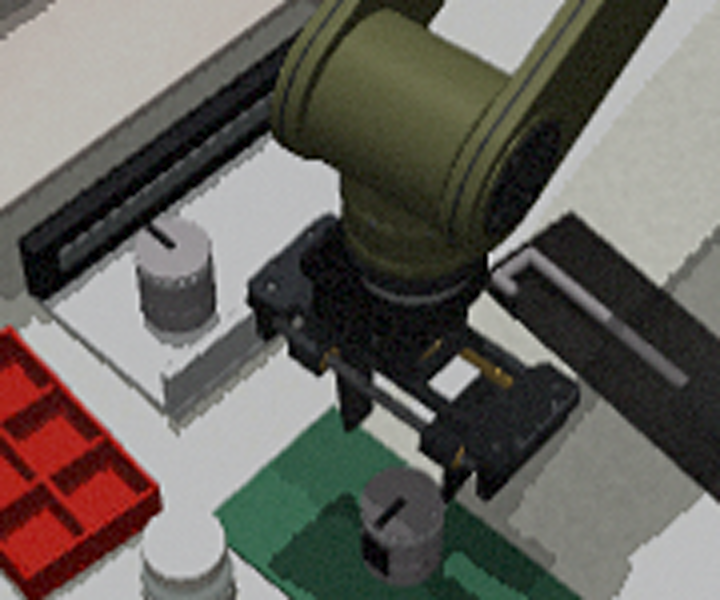

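View pics/t12.png

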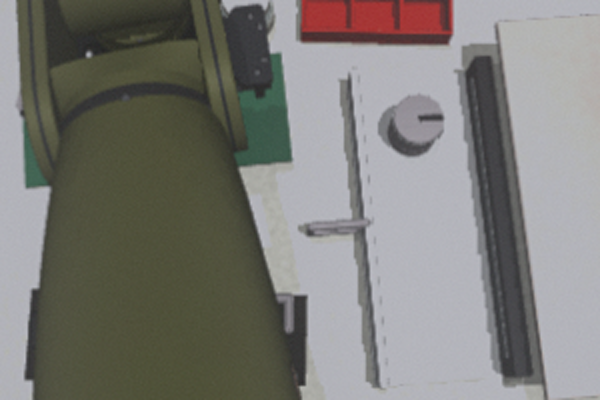

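```bash
python3 -m handwheel '{"slide":[[0,0,-25],[0,0,-30],[0,0,-25],[0,0,-10],[0,0,0],[0,0,0],[0,0,0]],"rotation":[[0,0,0],[0,0,0],[0,0,0],[0,0,0],[0,0,0],[0,0,0],[0,0,0]]}'
python3 -c "
from st import *
st()"
python3 -m handwheel '{"slide":[[0,0,0],[0,0,0],[0,0,0],[0,0,0],[0,0,0],[0,0,0],[0,0,0]],"rotation":[[0,0,0],[0,0,0],[0,0,0],[0,0,0],[0,0,0],[0,0,0],[0,0,0]]}' 40 25
python3 -c "
from bay import *
st()
T=cv2.imread('pics/t12_full.png');b=cv2.resize(T[205:255,355:405],None,fx=10,fy=10,interpolation=cv2.INTER_CUBIC);cv2.imwrite('pics/c12.png',b)
"
```

```text
t: 16.88
tool_pos: [0.6519, 0.1738, 0.2185]
tcp_rot: [0.002, -0.052, 0.999, 0.0]
contact_force: [0.9, 0.6, 0.9]
grip_width: 0.714
t 16.88 tcp [651.9 173.8 218.5] jaw 96.01 zax [ 4.1e-03  8.0e-04 -1.0e+00] F [0.9 0.6 0.9] M [ 0.09 -0.01 -0.01] grip 67.9 j [ 0.18  0.34  1.72  0.    1.07 -1.49]
t: 17.47
tool_pos: [0.6511, 0.1737, 0.217]
tcp_rot: [0.001, -0.053, 0.999, 0.0]
contact_force: [-1.4, -0.6, 5.0]
grip_width: 0.523
t 17.47 tcp [651.1 173.7 217. ] jaw 96.02 zax [ 1.5e-03  1.0e-04 -1.0e+00] F [-1.4 -0.6  5. ] M [-0.06  0.25  0.03] grip 49.7 j [ 0.18  0.35  1.72 -0.    1.07 -1.49]
```

View pics/c12.png

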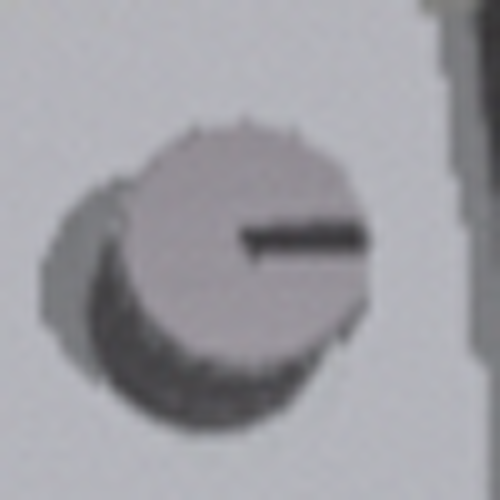

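```bash
python3 - <<'E'
from bay import *
f=lambda x,y:[355+(x+.5)/10-.5,205+(y+.5)/10-.5]
P=plane('top',[f(247,243),f(245,240),f(368,238)],.072);d=(P[2]-P[1]);e=P[2]-P[0]
r=P[0][:2]-O;print(P[0],'bay',r@ux*1000,r@uy*1000,np.degrees(np.arctan2(d[1],d[0])),np.degrees(np.arctan2(e[1],e[0])))
E
```

```text
[ 0.63272565 -0.06014952  0.072     ] bay 0.6773639241134386 94.7574853533173 -90.65852279548123 -89.18166418260655
```

```bash
python3 -m handwheel '{"slide":[[0,0,10],[0,0,30],[0,0,40],[-8.1,-17,0],[-8.1,-17,0],[-8.1,-17,0],[-8.1,-17,0],[-8.1,-17,0],[-8.1,-17,0],[-8.1,-17,0],[-8.1,-17,0],[-8.1,-17,0]],"rotation":[[0,0,0],[0,0,0],[0,0,0],[0,0,-0.1162],[0,0,-0.1162],[0,0,-0.1162],[0,0,-0.1162],[0,0,-0.1162],[0,0,-0.1162],[0,0,-0.1162],[0,0,-0.1162],[0,0,-0.1162]]}'
python3 -m handwheel '{"slide":[[-8.1,-17,0],[-8.1,-17,0],[-8.1,-17,0],[-8.1,-17,0],[-8,-17,0],[0,0,0],[0,0,0]],"rotation":[[0,0,-0.1162],[0,0,-0.1162],[0,0,-0.1162],[0,0,-0.1162],[0,0,-0.1162],[0,0,0],[0,0,0]]}'
python3 -c "
from st import *
st()
snap('scene','s13',(200,140,380,290),4)"
```

```text
t: 18.47
tool_pos: [0.5769, 0.02, 0.2953]
tcp_rot: [-0.001, 0.456, 0.89, -0.0]
contact_force: [-0.7, -0.3, -1.2]
grip_width: 0.521
t: 19.05
tool_pos: [0.5369, -0.0648, 0.2955]
tcp_rot: [-0.0, 0.69, 0.724, -0.0]
contact_force: [0.3, 0.0, -0.9]
grip_width: 0.523
t 19.05 tcp [536.9 -64.8 295.5] jaw 2.81 zax [-7.e-04  6.e-04 -1.e+00] F [ 0.3  0.  -0.9] M [-0.08  0.02  0.04] grip 49.7 j [-0.22 -0.02  1.99  0.    1.17 -0.27]
```

View pics/s13.png

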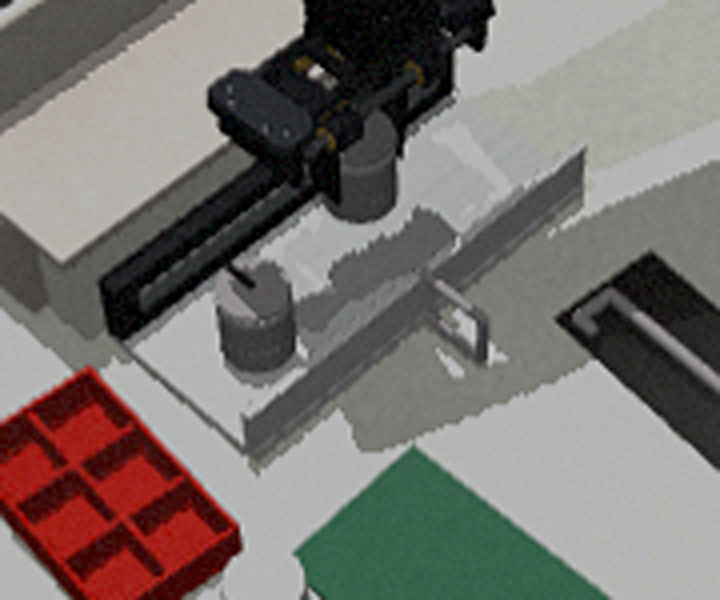

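```bash
python3 -m handwheel '{"slide":[[0,0,-20],[0,0,-25],[0,0,-15],[0,0,-7],[0,0,-3],[0,0,-1],[0,0,0]],"rotation":[[0,0,0],[0,0,0],[0,0,0],[0,0,0],[0,0,0],[0,0,0],[0,0,0]]}'
python3 -c "
from st import *
st()"
python3 -m handwheel '{"slide":[[0,0,0],[0,0,0],[0,0,0],[0,0,5],[0,0,30],[0,0,40],[0,0,40],[0,0,15],[0,0,0]],"rotation":[[0,0,0],[0,0,0],[0,0,0],[0,0,0],[0,0,0],[0,0,0],[0,0,0],[0,0,0],[0,0,0]]}' 68
python3 -c "
from st import *
st()
snap('top','t14')
snap('scene','s14')"
```

```text
t: 19.68
tool_pos: [0.538, -0.0639, 0.2254]
tcp_rot: [0.001, 0.689, 0.725, 0.0]
contact_force: [-1.1, -0.5, -1.2]
grip_width: 0.524
t 19.68 tcp [538.  -63.9 225.4] jaw 2.88 zax [ 1.4e-03 -2.0e-04 -1.0e+00] F [-1.1 -0.5 -1.2] M [-0.06 -0.   -0.03] grip 49.8 j [-0.22  0.07  2.03  0.    1.04 -0.27]
t: 20.43
tool_pos: [0.5388, -0.0647, 0.3618]
tcp_rot: [0.005, 0.69, 0.724, 0.003]
contact_force: [0.7, -0.1, 0.5]
grip_width: 0.714
t 20.43 tcp [538.8 -64.7 361.8] jaw 2.81 zax [ 0.0114 -0.0025 -0.9999] F [ 0.7 -0.1  0.5] M [-0.09  0.09  0.02] grip 67.9 j [-0.22 -0.09  1.94  0.    1.28 -0.27]
```

View pics/s14_full.png

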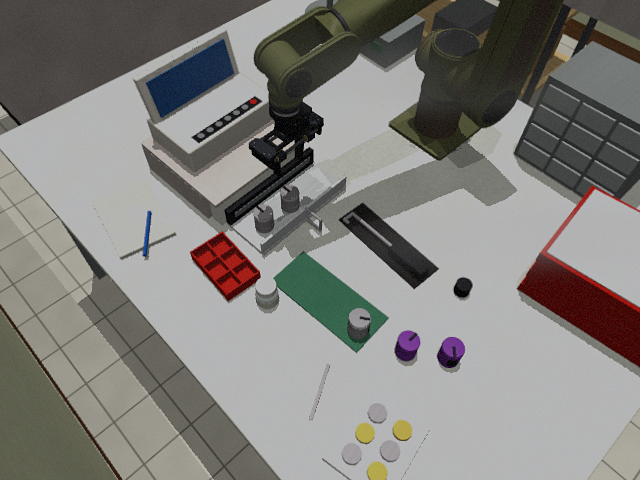

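Pots C and B are on the deck. Pot A is still at scene (359,320), the only grey one left on the green mat, so I go there.

```bash
python3 -m handwheel '{"slide":[[10.4,31.5,0],[10.4,31.5,0],[10.4,31.5,0],[10.4,31.5,0],[10.4,31.5,0],[10.4,31.5,0],[10.4,31.5,0],[10.4,31.5,0],[10.4,31.5,0],[10.4,31.5,0],[10.4,31.5,0],[10.4,31.5,0]],"rotation":[[0,0,0.0541],[0,0,0.0541],[0,0,0.0541],[0,0,0.0541],[0,0,0.0541],[0,0,0.0541],[0,0,0.0541],[0,0,0.0541],[0,0,0.0541],[0,0,0.0541],[0,0,0.0541],[0,0,0.0541]]}'
python3 -m handwheel '{"slide":[[0,0,-25],[0,0,-25],[0,0,0],[0,0,0]],"rotation":[[0,0,0],[0,0,0],[0,0,0],[0,0,0]]}'
python3 -c "
from st import *
st()
snap('top','t15',(335,190,455,370),4)
snap('scene','s15',(290,230,460,370),4)"
```

```text
t: 21.53
tool_pos: [0.6619, 0.3151, 0.3512]
tcp_rot: [-0.002, 0.421, 0.907, -0.002]
contact_force: [0.6, -0.4, -0.1]
grip_width: 0.718
t: 21.87
tool_pos: [0.661, 0.3132, 0.2998]
tcp_rot: [-0.003, 0.423, 0.906, -0.003]
contact_force: [0.1, 0.0, 0.5]
grip_width: 0.712
t 21.87 tcp [661.  313.2 299.8] jaw 40.01 zax [-0.008  -0.0032 -1.    ] F [0.1 0.  0.5] M [-0.02 -0.03  0.04] grip 67.7 j [ 0.37  0.37  1.53 -0.    1.24 -0.33]
```

View pics/s15.png

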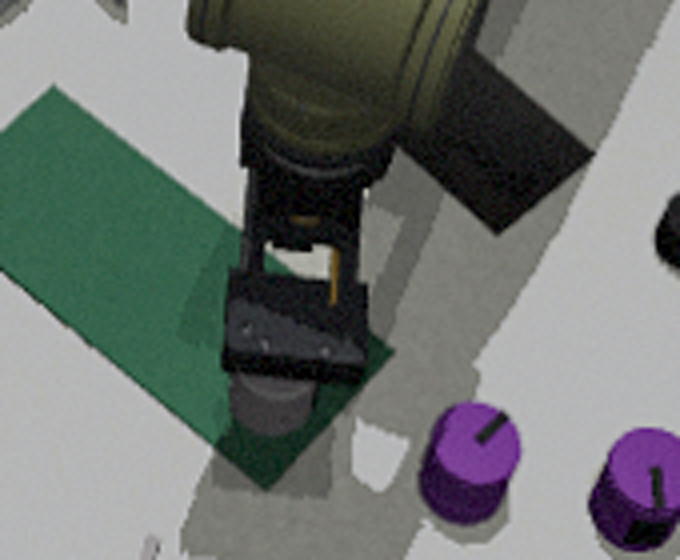

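View pics/t15.png

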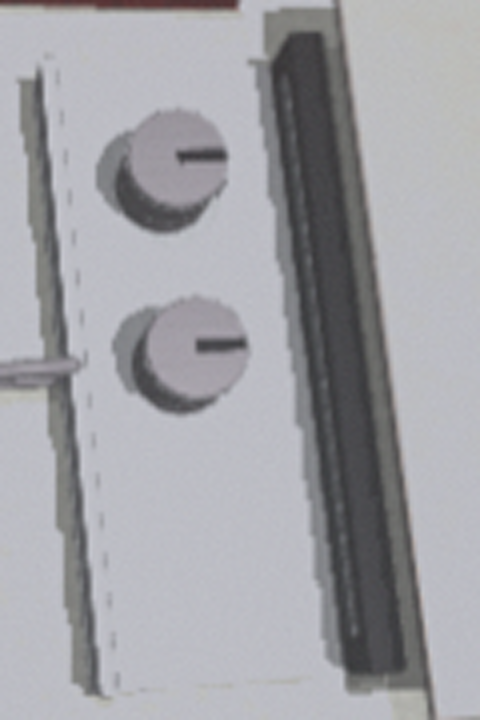

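```bash
python3 -m handwheel '{"slide":[[0,0,-25],[0,0,-30],[0,0,-25],[0,0,-10],[0,0,0],[0,0,0],[0,0,0]],"rotation":[[0,0,0],[0,0,0],[0,0,0],[0,0,0],[0,0,0],[0,0,0],[0,0,0]]}'
python3 -c "
from st import *
st()"
python3 -m handwheel '{"slide":[[0,0,0],[0,0,0],[0,0,0],[0,0,0],[0,0,0],[0,0,0],[0,0,0]],"rotation":[[0,0,0],[0,0,0],[0,0,0],[0,0,0],[0,0,0],[0,0,0],[0,0,0]]}' 40 25
python3 -c "
from bay import *
st()
"
```

```text
t: 22.55
tool_pos: [0.6633, 0.3139, 0.2179]
tcp_rot: [0.002, 0.423, 0.906, 0.002]
contact_force: [0.7, -0.1, 0.4]
grip_width: 0.716
t 22.55 tcp [663.3 313.9 217.9] jaw 39.99 zax [ 0.0041  0.0016 -1.    ] F [ 0.7 -0.1  0.4] M [-0.05 -0.06  0.03] grip 68.1 j [ 0.37  0.46  1.57  0.    1.11 -0.33]
t: 23.13
tool_pos: [0.6627, 0.3139, 0.2161]
tcp_rot: [0.001, 0.423, 0.906, 0.001]
contact_force: [-0.0, 0.0, 5.3]
grip_width: 0.525
t 23.13 tcp [662.7 313.9 216.1] jaw 40.01 zax [ 1.9e-03  8.0e-04 -1.0e+00] F [-0.   0.   5.3] M [-0.01  0.06  0.05] grip 49.9 j [ 0.37  0.46  1.57  0.    1.11 -0.33]
```

```bash
python3 -m handwheel '{"slide":[[0,0,10],[0,0,40],[0,0,40],[-7.08,-12.34,0],[-7.08,-12.34,0],[-7.08,-12.34,0],[-7.08,-12.34,0],[-7.08,-12.34,0],[-7.08,-12.34,0],[-7.08,-12.34,0],[-7.08,-12.34,0],[-7.08,-12.34,0]],"rotation":[[0,0,0],[0,0,0],[0,0,0],[0,0,-0.12],[0,0,-0.12],[0,0,-0.12],[0,0,-0.12],[0,0,-0.12],[0,0,-0.12],[0,0,-0.12],[0,0,-0.12],[0,0,-0.12]]}'
python3 -m handwheel '{"slide":[[-7.08,-12.34,0],[-7.08,-12.34,0],[-7.08,-12.34,0],[-7.08,-12.34,0],[-7.08,-12.34,0],[-7.08,-12.34,0],[-7.08,-12.34,0],[-7.08,-12.34,0],[-7.08,-12.34,0],[-7.08,-12.34,0],[-7.08,-12.34,0],[-7.08,-12.34,0]],"rotation":[[0,0,-0.12],[0,0,-0.12],[0,0,-0.12],[0,0,-0.12],[0,0,-0.12],[0,0,-0.12],[0,0,-0.12],[0,0,-0.12],[0,0,-0.12],[0,0,-0.12],[0,0,-0.12],[0,0,-0.12]]}'
python3 -m handwheel '{"slide":[[-7.08,-12.34,0],[-7.08,-12.34,0],[-7.08,-12.34,0],[-7.08,-12.34,0],[-7.08,-12.34,0],[-7.08,-12.34,0],[-7.08,-12.34,0],[-7.08,-12.34,0],[-7.08,-12.34,0],[-7.08,-12.34,0],[0,0,0]],"rotation":[[0,0,-0.12],[0,0,-0.12],[0,0,-0.12],[0,0,-0.12],[0,0,-0.12],[0,0,-0.12],[0,0,-0.12],[0,0,-0.12],[0,0,-0.12],[0,0,-0.12],[0,0,0]]}'
python3 -c "
from st import *
st()
snap('scene','s16',(200,140,380,290),4)"
```

```text
t: 24.13
tool_pos: [0.5975, 0.2018, 0.3036]
tcp_rot: [-0.0, 0.83, 0.558, -0.001]
contact_force: [-0.7, -0.5, -2.1]
grip_width: 0.523
t: 25.13
tool_pos: [0.5125, 0.0539, 0.3038]
tcp_rot: [0.0, 0.992, -0.128, -0.001]
contact_force: [0.0, -0.1, -1.2]
grip_width: 0.525
t: 26.05
tool_pos: [0.4413, -0.07, 0.3038]
tcp_rot: [0.001, 0.747, -0.665, -0.001]
contact_force: [0.6, -0.5, -1.9]
grip_width: 0.523
t 26.05 tcp [441.3 -70.  303.8] jaw -173.41 zax [-2.7e-03 -1.0e-04 -1.0e+00] F [ 0.6 -0.5 -1.9] M [ 0.1   0.13 -0.02] grip 49.7 j [-0.28 -0.26  2.19 -0.    1.21  2.75]
```

View pics/s16.png

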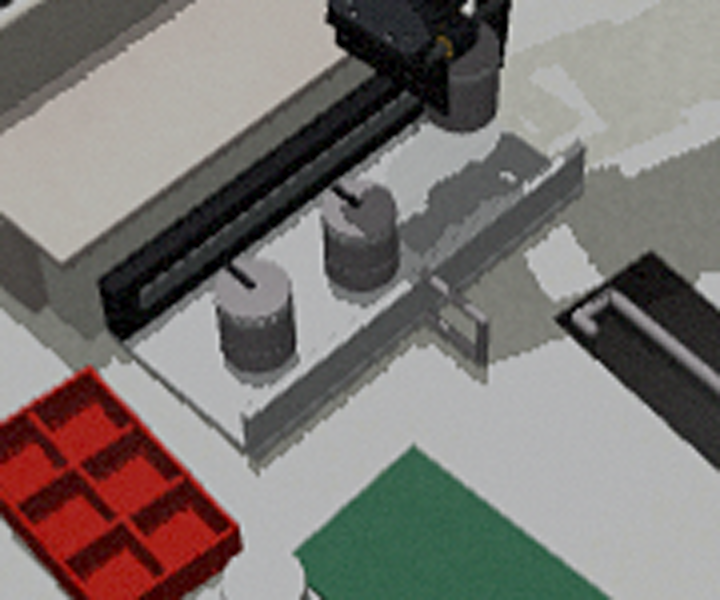

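```bash
python3 -m handwheel '{"slide":[[0,0,-25],[0,0,-25],[0,0,-18],[0,0,-7],[0,0,-4],[0,0,-1],[0,0,0]],"rotation":[[0,0,0],[0,0,0],[0,0,0],[0,0,0],[0,0,0],[0,0,0],[0,0,0]]}'
python3 -c "
from st import *
st()"
```

```text
t: 26.68
tool_pos: [0.4433, -0.0688, 0.2256]
tcp_rot: [-0.0, 0.748, -0.663, 0.001]
contact_force: [0.4, 0.1, -1.3]
grip_width: 0.523
t 26.68 tcp [443.3 -68.8 225.6] jaw -173.08 zax [ 1.5e-03 -3.0e-04 -1.0e+00] F [ 0.4  0.1 -1.3] M [0.08 0.15 0.03] grip 49.7 j [-0.27 -0.14  2.24  0.    1.05  2.75]
```

```bash
python3 -m handwheel '{"slide":[[0,0,-1],[0,0,0]],"rotation":[[0,0,0],[0,0,0]]}'
python3 -m handwheel '{"slide":[[0,0,0],[0,0,0],[0,0,0],[0,0,5],[0,0,30],[0,0,40],[0,0,40],[0,0,35],[0,0,0]],"rotation":[[0,0,0],[0,0,0],[0,0,0],[0,0,0],[0,0,0],[0,0,0],[0,0,0],[0,0,0],[0,0,0]]}' 70
python3 -m handwheel '{"slide":[[0,30,0],[0,30,0],[0,30,0],[0,30,0],[0,30,0],[0,30,0],[0,30,0],[0,30,0],[0,30,0],[0,30,0],[0,10,0]],"rotation":[[0,0,0.12],[0,0,0.12],[0,0,0.12],[0,0,0.12],[0,0,0.12],[0,0,0.12],[0,0,0.12],[0,0,0.12],[0,0,0.12],[0,0,0.12],[0,0,0.12]]}'
python3 -c "
from st import *
st()
snap('top','t17',(175,180,455,380),2)
snap('scene','s17',(220,140,400,290),4)"
```

```text
t: 26.85
tool_pos: [0.4432, -0.069, 0.2248]
tcp_rot: [-0.0, 0.748, -0.663, 0.001]
contact_force: [0.1, -0.4, -1.7]
grip_width: 0.525
t: 27.6
tool_pos: [0.4444, -0.0693, 0.3834]
tcp_rot: [-0.003, 0.748, -0.663, 0.007]
contact_force: [1.5, -0.1, 1.3]
grip_width: 0.735
t: 28.52
tool_pos: [0.4423, 0.244, 0.3741]
tcp_rot: [-0.001, 0.998, -0.061, 0.0]
contact_force: [0.8, -0.4, 0.9]
grip_width: 0.736
t 28.52 tcp [442.3 244.  374.1] jaw -97.00 zax [ 5.0e-04  1.4e-03 -1.0e+00] F [ 0.8 -0.4  0.9] M [-0.08  0.15  0.01] grip 70.0 j [ 0.4  -0.18  2.    0.    1.32  2.09]
```

View pics/s17.png

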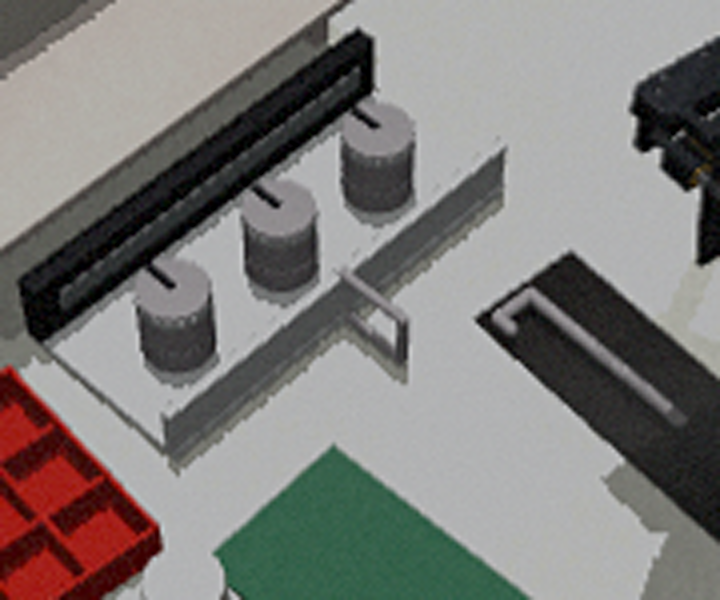

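View pics/t17.png

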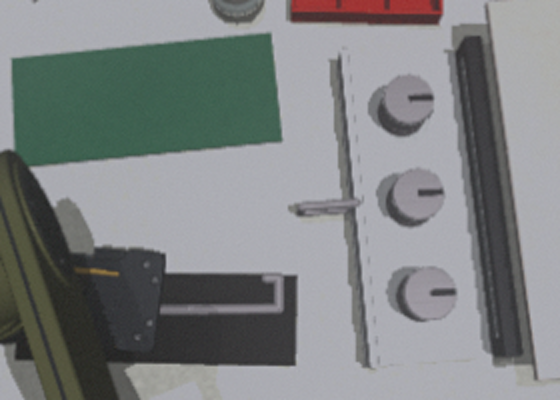

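All three pots stand on the deck with their lid bars toward the reader, at crop (408,98), (430,193) and (442,293). I measure their angles and re-measure the hook.

```bash
python3 - <<'E'
from bay import *
from m import hook_top
T=cv2.imread('pics/t17_full.png')[:,:,::-1].copy();g=cv2.cvtColor(T,cv2.COLOR_RGB2GRAY).astype(float)
for y in(95,0,-95):
    c=np.array(car(0,y,60));u,v=proj('top',c)[0]
    pts=[];w=[]
    for a in range(int(v)-12,int(v)+13):
        for b in range(int(u)-12,int(u)+13):
            P=plane('top',[[b,a]],.072)[0];
            if np.linalg.norm(P-c)<.020 and g[a,b]<125: pts.append(P[:2]);w.append(125-g[a,b])
    pts=np.array(pts);w=np.array(w);m=(pts*w[:,None]).sum(0)/w.sum();C=((pts-m)*w[:,None]).T@(pts-m)
    ev,V=np.linalg.eigh(C);d=V[:,1]; d=d*np.sign(d@ux)
    print(y,'bar centroid in carriage',((m-O)@ux*1000).round(1),((m-O)@uy*1000).round(1),'bar dir err deg',np.degrees(np.arctan2(d@uy,d@ux)).round(1))
o,d,c,e=hook_top(T,xr=(262,305),bendr=(305,325),yr=(325,345));print('hook',o.round(4),np.degrees(np.arctan2(d[1],d[0])))
E
```

```text
95 bar centroid in carriage 10.6 94.8 bar dir err deg -2.7
0 bar centroid in carriage 9.0 0.8 bar dir err deg -2.1
-95 bar centroid in carriage 10.5 -94.2 bar dir err deg -1.4
hook [0.4396 0.2671] -90.91184144670738
```

```bash
python3 - <<'E'
from bay import *
from m import hook_top
for f in('top0','t7_full','t17_full'):
    T=cv2.imread(f'pics/{f}.png')[:,:,::-1].copy()
    o,d,c,e=hook_top(T,xr=(262,303),bendr=(303,325),yr=(326,345));print(f,'hook',o.round(4),np.degrees(np.arctan2(d[1],d[0])),c.round(4))
T=cv2.imread('pics/t17_full.png');cv2.imwrite('pics/c17.png',cv2.resize(T[305:370,250:335],None,fx=8,fy=8,interpolation=cv2.INTER_CUBIC))
E
```

```text
top0 hook [0.4396 0.2707] -90.83018650960828 [0.4367 0.0707]
t7_full hook [0.4397 0.2675] -90.93420348009444 [0.4365 0.0675]
t17_full hook [0.4397 0.2673] -90.92265359703045 [0.4364 0.0673]
```

View pics/c17.png

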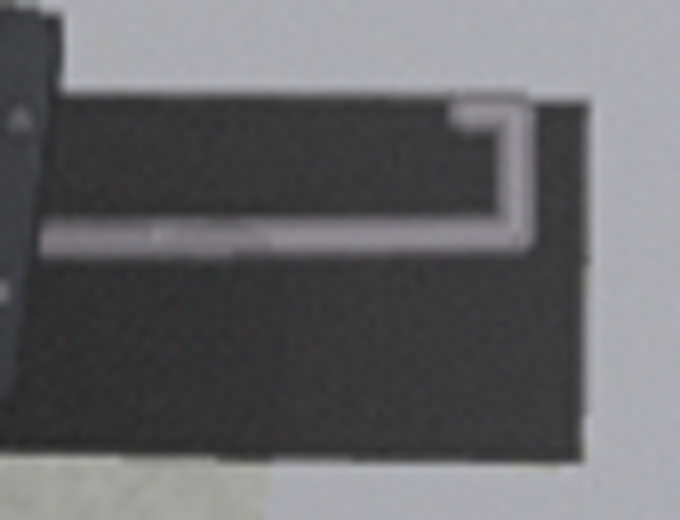

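```bash
python3 -m handwheel '{"slide":[[0,0,0],[0,0,0],[0,0,0],[0,0,0],[0,0,0],[0,0,0],[0,0,0],[0,0,0],[0,0,0],[0,0,0],[0,0,0],[0,0,0]],"rotation":[[0,0,0.1198],[0,0,0.1198],[0,0,0.1198],[0,0,0.1198],[0,0,0.1198],[0,0,0.1198],[0,0,0.1198],[0,0,0.1198],[0,0,0.1198],[0,0,0.1198],[0,0,0.1198],[0,0,0.1198]]}'
python3 -m handwheel '{"slide":[[0,0,0],[0,0,0],[-3,2,-30],[0,0,-40],[0,0,-35],[0,0,-25],[0,0,0],[0,0,0]],"rotation":[[0,0,0.1198],[0,0,0.1198],[0,0,0],[0,0,0],[0,0,0],[0,0,0],[0,0,0],[0,0,0]]}'
python3 -c "
from st import *
st()
snap('top','t18',(160,280,340,380),4)
snap('scene','s18',(300,180,460,310),4)
"
```

```text
t: 29.62
tool_pos: [0.4428, 0.2399, 0.3739]
tcp_rot: [0.0, 0.794, 0.608, -0.0]
contact_force: [0.5, -0.4, -0.0]
grip_width: 0.733
t: 30.28
tool_pos: [0.4394, 0.2421, 0.2428]
tcp_rot: [-0.0, 0.717, 0.697, -0.002]
contact_force: [1.1, 0.0, 0.3]
grip_width: 0.735
t 30.28 tcp [439.4 242.1 242.8] jaw -1.59 zax [-0.0029 -0.0015 -1.    ] F [1.1 0.  0.3] M [-0.14  0.05 -0.02] grip 69.9 j [ 0.4  -0.04  2.11 -0.    1.08  0.42]
```

View pics/s18.png

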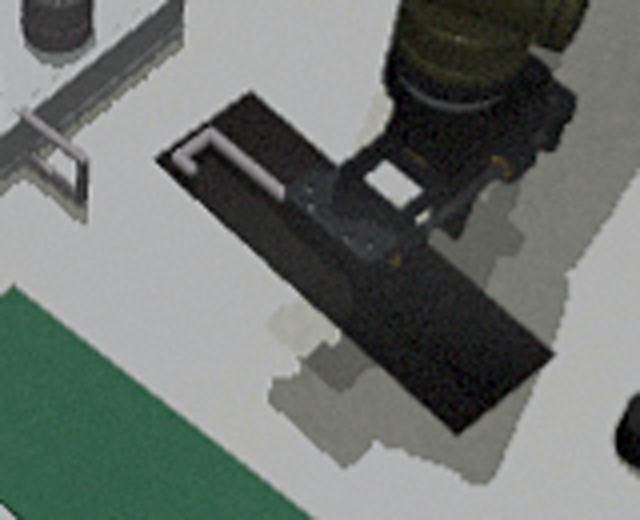

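```bash
python3 -m handwheel '{"slide":[[0,0,-20],[0,0,-16],[0,0,-9],[0,0,0],[0,0,0]],"rotation":[[0,0,0.012],[0,0,0],[0,0,0],[0,0,0],[0,0,0]]}'
python3 -c "
from st import *
st()"
python3 -m handwheel '{"slide":[[0,0,0],[0,0,0],[0,0,0],[0,0,0],[0,0,0],[0,0,0],[0,0,0],[0,0,0]],"rotation":[[0,0,0],[0,0,0],[0,0,0],[0,0,0],[0,0,0],[0,0,0],[0,0,0],[0,0,0]]}' 20 55
python3 -c "
from st import *
st()"
```

```text
t: 30.8
tool_pos: [0.4403, 0.2433, 0.2]
tcp_rot: [0.0, 0.712, 0.702, 0.001]
contact_force: [0.2, 0.3, -0.2]
grip_width: 0.737
t 30.80 tcp [440.3 243.3 200. ] jaw -0.75 zax [ 1.6e-03  7.0e-04 -1.0e+00] F [ 0.2  0.3 -0.2] M [-0.08  0.07 -0.02] grip 70.1 j [ 0.4   0.03  2.13 -0.    0.99  0.41]
t: 31.47
tool_pos: [0.4397, 0.2432, 0.1989]
tcp_rot: [-0.0, 0.712, 0.703, -0.0]
contact_force: [-2.4, -0.3, 2.4]
grip_width: 0.376
t 31.47 tcp [439.7 243.2 198.9] jaw -0.72 zax [-5.e-04 -0.e+00 -1.e+00] F [-2.4 -0.3  2.4] M [-0.17  0.4  -0.  ] grip 35.7 j [0.4  0.03 2.13 0.   0.99 0.41]
```

```bash
python3 -m handwheel '{"slide":[[0,0,7],[0,0,6],[0,0,0],[7.6,-11.9,0],[7.6,-11.9,0],[7.6,-11.9,0],[7.6,-11.9,0],[7.6,-11.9,0],[0,0,0],[0,0,0]],"rotation":[[0,0,0],[0,0,0],[0,0,0],[0,0,0.0123],[0,0,0.0123],[0,0,0.0123],[0,0,0.0123],[0,0,0.0123],[0,0,0],[0,0,0]]}'
python3 -c "
from st import *
st()
snap('scene','s19',(240,160,400,290),4)
snap('top','t19',(280,240,400,340),6)
"
```

```text
t: 32.3
tool_pos: [0.4779, 0.1833, 0.2118]
tcp_rot: [-0.0, 0.69, 0.724, 0.0]
contact_force: [-0.4, -0.1, -2.4]
grip_width: 0.371
t 32.30 tcp [477.9 183.3 211.8] jaw 2.71 zax [-1.e-04  2.e-04 -1.e+00] F [-0.4 -0.1 -2.4] M [-0.02  0.   -0.02] grip 35.3 j [0.26 0.03 2.1  0.   1.01 0.21]
```

View pics/s19.png

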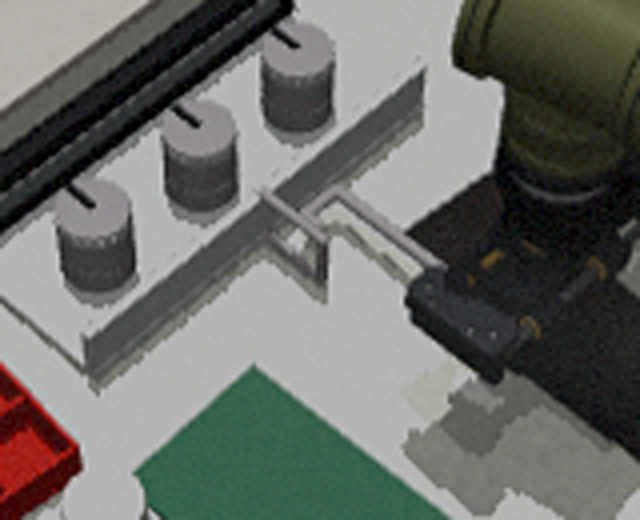

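View pics/t19.png

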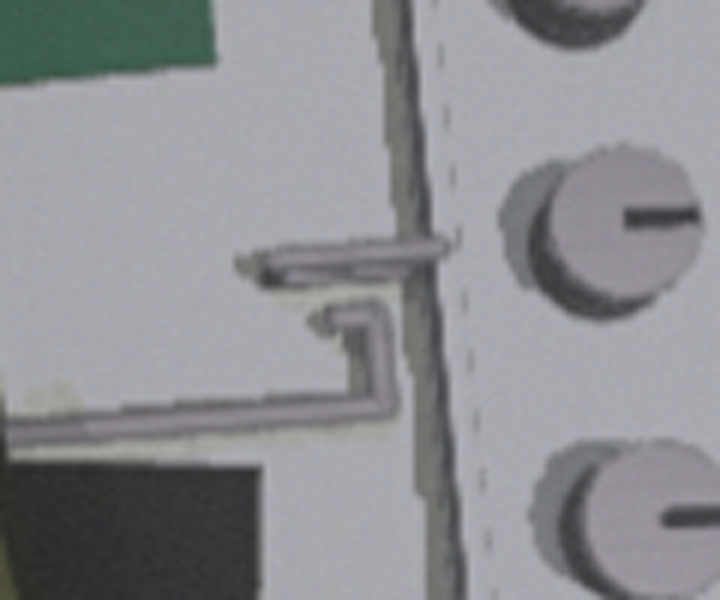

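The hook stands beside the loop, with its tip at top crop (320,320) between the eye's bar and the plate. I slide it in sideways and start pushing gently.

```bash
python3 -m handwheel '{"slide":[[8.2,0.4,0],[8.2,0.4,0],[8.2,0.4,0],[8.2,0.4,0],[0,0,0],[0,0,0]],"rotation":[[0,0,0],[0,0,0],[0,0,0],[0,0,0],[0,0,0],[0,0,0]]}'
python3 -c "
from st import *
st()"
python3 -m handwheel '{"slide":[[0.1,-3,0],[0.1,-3,0],[0.1,-3,0],[0.2,-4,0],[0.2,-5,0],[0.3,-6,0],[0.3,-6,0],[0.3,-6,0]],"rotation":[[0,0,0],[0,0,0],[0,0,0],[0,0,0],[0,0,0],[0,0,0],[0,0,0],[0,0,0]]}'
python3 -c "
from st import *
st()
snap('scene','s20',(200,120,400,290),4)
"
```

```text
t: 32.9
tool_pos: [0.5112, 0.1853, 0.2118]
tcp_rot: [-0.0, 0.69, 0.724, -0.0]
contact_force: [-0.6, -0.1, -2.0]
grip_width: 0.376
t 32.90 tcp [511.2 185.3 211.8] jaw 2.79 zax [-1.e-04  0.e+00 -1.e+00] F [-0.6 -0.1 -2. ] M [-0.06  0.04 -0.01] grip 35.7 j [0.25 0.09 2.03 0.   1.01 0.2 ]
t: 33.57
tool_pos: [0.512, 0.1487, 0.2118]
tcp_rot: [-0.0, 0.69, 0.724, 0.0]
contact_force: [-0.9, 2.3, -1.0]
grip_width: 0.377
t 33.57 tcp [512.  148.7 211.8] jaw 2.79 zax [-1.e-04  5.e-04 -1.e+00] F [-0.9  2.3 -1. ] M [ 0.54  0.15 -0.01] grip 35.8 j [0.18 0.07 2.06 0.   1.01 0.13]
```

View pics/s20.png

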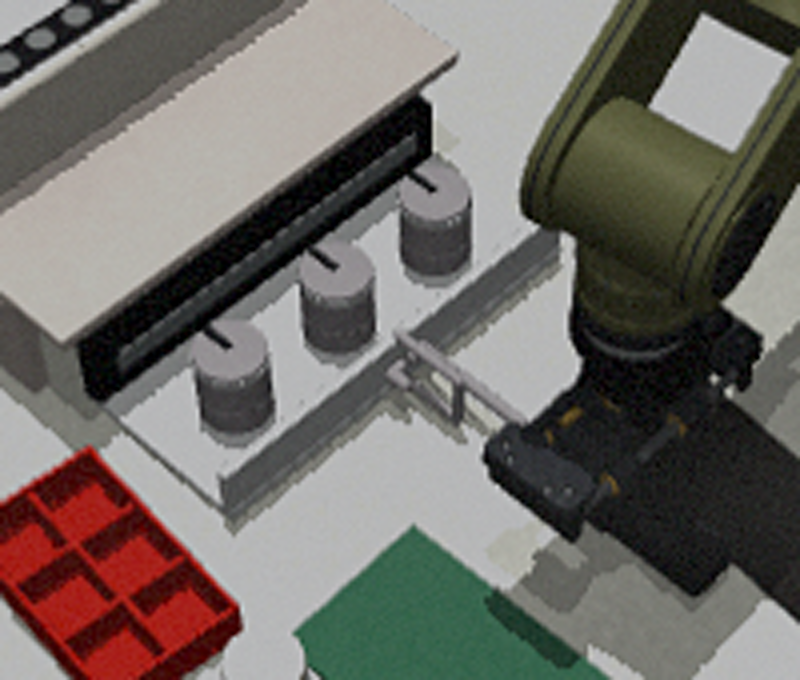

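```bash
python3 -m handwheel '{"slide":[[0.4,-8,0],[0.5,-10,0],[0.5,-10,0],[0.5,-10,0],[0.5,-10,0],[0.5,-10,0],[0.5,-10,0],[0.5,-10,0],[0.5,-10,0],[0.5,-10,0]],"rotation":[[0,0,0],[0,0,0],[0,0,0],[0,0,0],[0,0,0],[0,0,0],[0,0,0],[0,0,0],[0,0,0],[0,0,0]]}'
python3 -c "
from st import *
st()
snap('scene','s21',(200,120,360,240),5)"
```

```text
t: 34.45
tool_pos: [0.517, 0.0501, 0.2117]
tcp_rot: [-0.0, 0.69, 0.724, -0.0]
contact_force: [-0.1, 3.3, -1.7]
grip_width: 0.375
t 34.45 tcp [517.   50.1 211.7] jaw 2.79 zax [-2.e-04 -0.e+00 -1.e+00] F [-0.1  3.3 -1.7] M [0.54 0.16 0.01] grip 35.6 j [-0.01  0.04  2.09 -0.    1.01 -0.06]
```

View pics/s21.png

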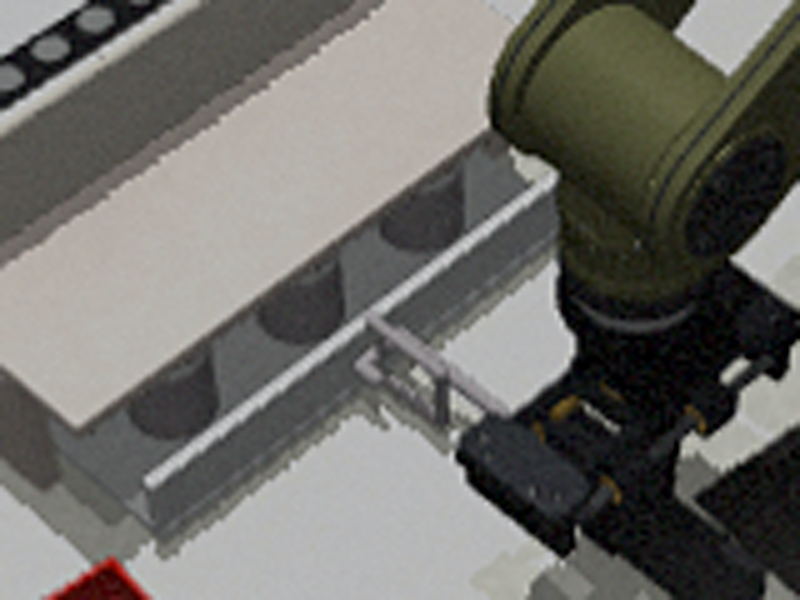

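```bash
python3 -m handwheel '{"slide":[[0.5,-10,0],[0.5,-10,0],[0.5,-10,0],[0.5,-10,0],[0.5,-10,0],[0.5,-10,0],[0.5,-10,0],[0.5,-10,0],[0.4,-8,0],[0.4,-8,0]],"rotation":[[0,0,0],[0,0,0],[0,0,0],[0,0,0],[0,0,0],[0,0,0],[0,0,0],[0,0,0],[0,0,0],[0,0,0]]}'
python3 -c "
from st import *
st()"
python3 -m handwheel '{"slide":[[0.2,-4,0],[0.2,-4,0],[0.1,-3,0],[0.1,-3,0]],"rotation":[[0,0,0],[0,0,0],[0,0,0],[0,0,0]]}'
python3 -c "
from st import *
st()"
```

```text
t: 35.33
tool_pos: [0.5218, -0.0458, 0.2117]
tcp_rot: [-0.0, 0.69, 0.724, -0.0]
contact_force: [-0.8, 3.4, -1.1]
grip_width: 0.376
t 35.33 tcp [521.8 -45.8 211.7] jaw 2.79 zax [-1.e-04 -0.e+00 -1.e+00] F [-0.8  3.4 -1.1] M [0.47 0.09 0.02] grip 35.8 j [-0.19  0.05  2.08 -0.    1.01 -0.24]
t: 35.67
tool_pos: [0.5224, -0.0589, 0.2118]
tcp_rot: [-0.0, 0.69, 0.724, 0.0]
contact_force: [-0.4, 2.7, -2.2]
grip_width: 0.373
t 35.67 tcp [522.4 -58.9 211.8] jaw 2.82 zax [ 0.e+00  1.e-04 -1.e+00] F [-0.4  2.7 -2.2] M [0.41 0.08 0.04] grip 35.5 j [-0.21  0.06  2.07  0.    1.01 -0.26]
```

```bash
python3 -m handwheel '{"slide":[[0.1,-2,0],[0.1,-2,0],[0.1,-2,0],[0.1,-2,0]],"rotation":[[0,0,0],[0,0,0],[0,0,0],[0,0,0]]}'
python3 -m handwheel '{"slide":[[0,-1,0],[0,-1,0],[0,0,0]],"rotation":[[0,0,0],[0,0,0],[0,0,0]]}'
```

```text
t: 36.0
tool_pos: [0.5228, -0.0668, 0.2118]
tcp_rot: [-0.0, 0.689, 0.724, -0.0]
contact_force: [-0.1, 2.9, -1.1]
grip_width: 0.372
t: 36.25
tool_pos: [0.5229, -0.069, 0.2118]
tcp_rot: [0.0, 0.69, 0.724, -0.0]
contact_force: [-0.7, 2.0, -1.5]
grip_width: 0.376
```

```bash
python3 -m handwheel '{"slide":[[0,-1,0],[0,-1,0],[0,-1,0]],"rotation":[[0,0,0],[0,0,0],[0,0,0]]}'
python3 -m handwheel '{"slide":[[0,-1,0],[0,-1,0],[0,-1,0]],"rotation":[[0,0,0],[0,0,0],[0,0,0]]}'
python3 -c "
from st import *
st()"
```

```text
t: 36.5
tool_pos: [0.5228, -0.0702, 0.2118]
tcp_rot: [-0.002, 0.69, 0.724, 0.002]
contact_force: [-0.1, 17.1, 1.3]
grip_width: 0.375
t: 36.75
tool_pos: [0.5226, -0.0716, 0.2117]
tcp_rot: [-0.004, 0.69, 0.724, 0.003]
contact_force: [-1.1, 25.9, 2.9]
grip_width: 0.375
t 36.75 tcp [522.6 -71.6 211.7] jaw 2.75 zax [-0.0018  0.0101 -0.9999] F [-1.1 25.9  2.9] M [3.62 0.15 0.32] grip 35.7 j [-0.24  0.06  2.07  0.01  1.02 -0.29]
```

The carriage hit the home stop (26 N at TCP y −71.6). I back off to the middle of the loop and slide out sideways.

```bash
python3 -m handwheel '{"slide":[[0,6,0],[-0.3,6,0],[-0.3,6,0],[0,0,0],[-8.5,-0.4,0],[-8.5,-0.4,0],[-8.5,-0.4,0],[-8.5,-0.4,0],[0,0,0],[0,0,0]],"rotation":[[0,0,0],[0,0,0],[0,0,0],[0,0,0],[0,0,0],[0,0,0],[0,0,0],[0,0,0],[0,0,0],[0,0,0]]}'
python3 -c "
from st import *
st()
snap('scene','s22',(200,120,360,240),5)"
```

```text
t: 37.58
tool_pos: [0.4875, -0.0586, 0.2117]
tcp_rot: [0.0, 0.69, 0.724, 0.0]
contact_force: [-0.3, 0.4, -1.8]
grip_width: 0.372
t 37.58 tcp [487.5 -58.6 211.7] jaw 2.77 zax [ 2.e-04 -0.e+00 -1.e+00] F [-0.3  0.4 -1.8] M [-0.01  0.06  0.03] grip 35.4 j [-0.23 -0.02  2.15  0.    1.01 -0.28]
```

View pics/s22.png

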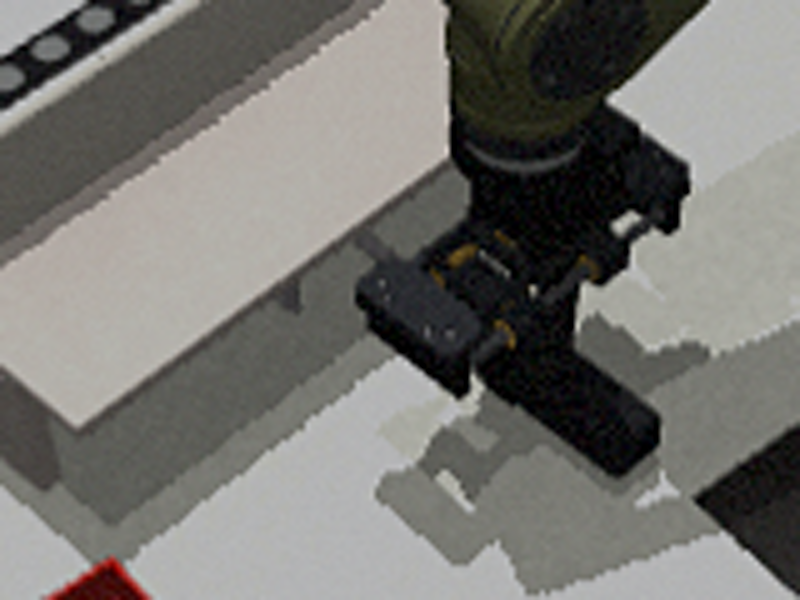

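```bash
python3 -m handwheel '{"slide":[[-1.5,30,0],[-1.5,30,0],[-1.5,30,0],[-6.5,30,0],[-6.5,30,0],[-6.5,30,0],[-6.5,30,0],[-6.5,30,0],[-6.5,30,0],[-6.5,30,0],[0,0,0],[0,0,0]],"rotation":[[0,0,0],[0,0,0],[0,0,0],[0,0,-0.009],[0,0,-0.009],[0,0,-0.009],[0,0,-0.009],[0,0,-0.009],[0,0,-0.009],[0,0,-0.009],[0,0,0],[0,0,0]]}'
python3 -c "
from st import *
st()
snap('scene','s23',(280,170,460,310),4)
snap('top','t23',(160,280,340,380),4)"
```

```text
t: 38.63
tool_pos: [0.4382, 0.243, 0.212]
tcp_rot: [0.0, 0.711, 0.703, 0.0]
contact_force: [0.3, 0.2, -1.9]
grip_width: 0.375
t 38.63 tcp [438.2 243.  212. ] jaw -0.62 zax [ 7.e-04  1.e-04 -1.e+00] F [ 0.3  0.2 -1.9] M [-0.02  0.05  0.02] grip 35.6 j [ 0.4   0.    2.13 -0.    1.01  0.41]
```

View pics/s23.png

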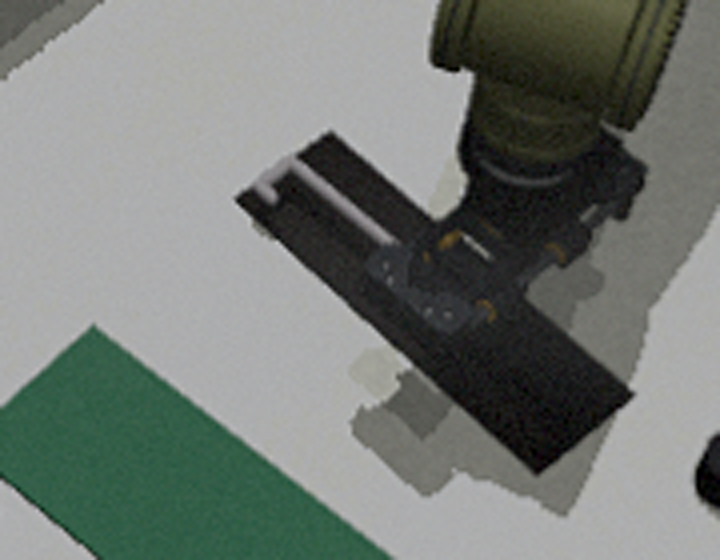

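View pics/t23.png

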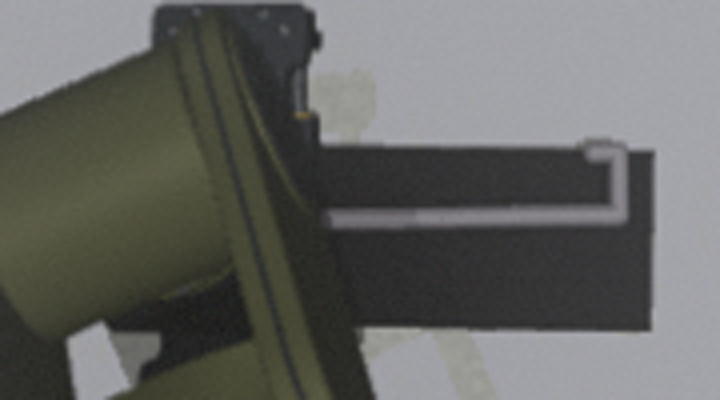

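```bash
python3 -m handwheel '{"slide":[[-6,0,0],[0,0,-6],[0,0,-5],[0,0,-1],[0,0,0],[0,0,0]],"rotation":[[0,0,-0.01],[0,0,0],[0,0,0],[0,0,0],[0,0,0],[0,0,0]]}'
python3 -c "
from st import *
st()"
python3 -m handwheel '{"slide":[[0,0,0],[0,0,0],[0,0,0],[0,0,0],[0,0,10],[0,0,30],[0,0,40],[0,0,40],[0,0,40],[0,0,40],[0,0,0]],"rotation":[[0,0,0],[0,0,0],[0,0,0],[0,0,0],[0,0,0],[0,0,0],[0,0,0],[0,0,0],[0,0,0],[0,0,0],[0,0,0]]}' 70
python3 -m handwheel '{"slide":[[-15,35,0],[-15,35,0],[-15,35,0],[-15,35,0],[-15,35,0],[-15,35,0],[-15,35,0],[-15,35,0],[0,0,0]],"rotation":[[0,0,0],[0,0,0],[0,0,0],[0,0,0],[0,0,0],[0,0,0],[0,0,0],[0,0,0],[0,0,0]]}'
python3 -c "
from st import *
st()
snap('top','t24');snap('scene','s24')"
```

```text
t: 39.23
tool_pos: [0.4323, 0.2413, 0.1995]
tcp_rot: [-0.0, 0.716, 0.698, -0.0]
contact_force: [-0.9, -0.6, -2.1]
grip_width: 0.373
t 39.23 tcp [432.3 241.3 199.5] jaw -1.42 zax [-3.e-04 -0.e+00 -1.e+00] F [-0.9 -0.6 -2.1] M [-0.03  0.02 -0.  ] grip 35.5 j [0.4  0.01 2.15 0.   0.99 0.43]
t: 40.15
tool_pos: [0.4336, 0.2423, 0.4111]
tcp_rot: [0.003, 0.716, 0.699, 0.008]
contact_force: [1.7, 0.5, 0.2]
grip_width: 0.732
t: 40.9
tool_pos: [0.3094, 0.5258, 0.4002]
tcp_rot: [-0.001, 0.714, 0.7, 0.001]
contact_force: [-1.0, -1.8, -0.5]
grip_width: 0.74
t 40.90 tcp [309.4 525.8 400.2] jaw -1.08 zax [-8.0e-04  2.7e-03 -1.0e+00] F [-1.  -1.8 -0.5] M [-0.18  0.04  0.07] grip 70.4 j [0.95 0.04 1.75 0.   1.35 0.97]
```

View pics/t24_full.png

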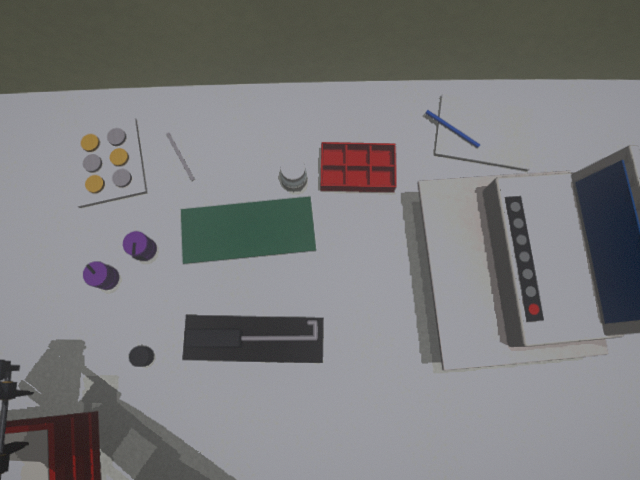

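View pics/s24_full.png

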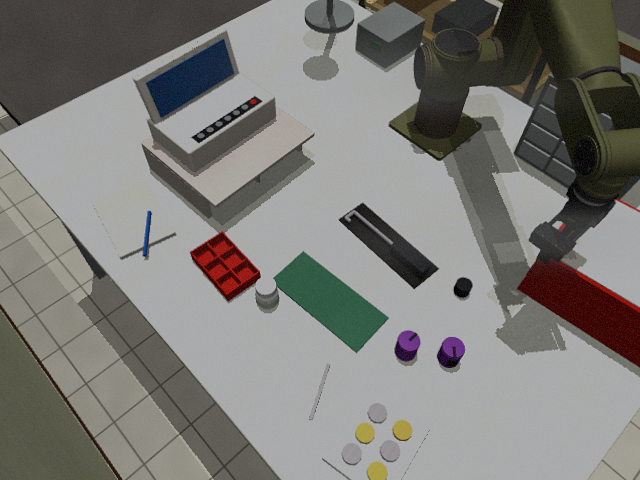

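```bash
python3 - <<'E'
import cv2,numpy as np
a=cv2.imread('pics/scene0.png');b=cv2.imread('pics/s24_full.png')
f=lambda i:cv2.resize(i[155:205,230:300],None,fx=5,fy=5,interpolation=cv2.INTER_CUBIC)
cv2.imwrite('pics/c24.png',np.hstack([f(a),f(b)]))
t0=cv2.imread('pics/top0.png');t1=cv2.imread('pics/t24_full.png')
d=np.abs(t0.astype(int)-t1).max(2)
for n,(x0,y0,x1,y1) in dict(tray=(312,135,402,195),jar=(278,155,312,192),loupe=(125,340,158,372),purple1=(120,228,160,262),purple2=(80,258,122,292),bay=(400,160,640,380)).items():print(n,(d[y0:y1,x0:x1]>25).sum())
E
```

```text
tray 0
jar 0
loupe 0
purple1 0
purple2 0
bay 0
```

View pics/c24.png

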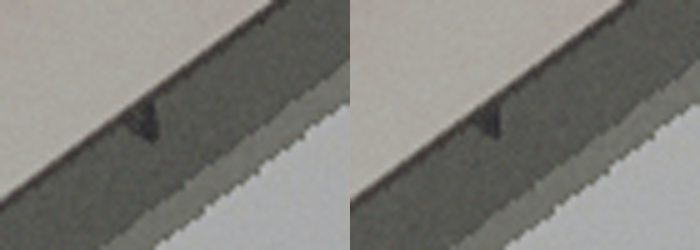

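The eye is back where it started (crop tip at (148,138) now, (150,140) at the start). The hook lies flat on its mat, and the bystanders show no change. I hand in.

```bash
python3 -c "
from plant import *
print(hand_in())"
```

```text
the job is handed in; nothing more can be done
None
```

The job is done and handed in at about 41 s, with the robot clear of everything. `hand_in()` gave no verdict.

- **Pulling out:** I caught the hidden eye with the hooked rod and pulled the carriage to its outer stop (19 N). I then laid the rod on its mat so the gripper was free for the pots.
- **Loading:** Three watch pots were there and the fourth was absent. I stood all three upright on the loading line with their windows facing the reader bar. Measured from the top camera, they faced it to within about 3°.
- **Sliding home:** I pushed the loaded carriage back with the rod until it met the home stop (26 N). The pots were upright halfway in, but once home they are under the ledge and I could not see them.
- **Rod:** It lies flat on its narrow rubber mat, with the middle of the handle over the mat.

In the last pictures the eye is within about half a pixel (1 to 2 mm) of where it started. The tray, jar, loupe and both purple look-alikes show no change. No check failed; one automatic reading of the rod's position was about 5 mm off, and I corrected it from an enlarged crop before the second grasp.

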